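# Box the engraved glassware

### The arm

A 6-joint arm with a two-finger parallel gripper is mounted at the origin on the work surface. World frame = base frame: x ahead of the robot, y to its left, z up, the work surface at z = 0. Lengths are in mm, angles in rad, forces in N, time in s.
With the tool pointing down it reaches from about 400 to 825 mm from the base axis. Payload 7 kg.
Tool frame: the origin (TCP) lies midway between the tips of the shut fingers; the grasp point (between the pads) lies robot.grip_point_offset behind it (robot.grip_point_offset is the distance from the TCP to the grasp point, in mm); x points along the fingers, y is the direction in which the jaws open and shut, and the axes are right-handed (so a half turn about x gives the same grasp; the last joint's range is limited). The gripper opens to 88 mm and grips with 3 to 60 N. Pads are 19 mm wide; open, the fingers measure 130 mm over their backs; the gripper's body (78 mm by 193 mm) begins 47 mm behind the grasp point.
Start: joints at [-0.943, 0.359, 0.012, 0, -1.224, -0.288], TCP at [224.949, -636.391, 226.561] pointing down, gripper open.
Joint ranges: [-3.07, 3.07], [-1.43, 2.12], [-1.02, 1.25], [-3.03, 1.67], [-3.05, -0], [-3.03, 3.03]. Speed limits (rad/s): [2.39, 2.39, 3.01, 3.14, 3.14, 3.14].

### API

Orientations are given as a unit quaternion [x, y, z, w].
In Python, from rig import robot gives the robot as it stands.
- The arm moves only by the tool jog_arm, never from a script. Its argument "steps" is a list of rows, each a list of 5 numbers: the shift along the tool's x, y, z in cm, then the turn about the tool's x in degrees, then the opening in per cent of the stroke, from 0 (shut) to 100 (fully open). A call has 1 to 5 rows; each row shifts and turns the commanded pose from where the row before left it, along the tool's axes as they then stand; what a row does not reach is not made up. A row lasts 1/12 s, in which the tool goes at most 41.7 mm and 7.16 degrees, less where a joint would pass 70% of its speed; a pose out of reach is approached as far as the arm can. A call with a gripper value outside its range is refused whole. The fingers move at their own pace and stop on an object; the grip force is fixed at half the most. Time passes only in rows, so rows that do not move let the fingers close. It gives the time, the measured TCP pose, the force and the opening at its end, in the units of the state.
- robot.state(): the state, without advancing time (a new reading comes with each control period).
- robot.get_image(name): name is "side" or "top"; returns a dict with "pixels" (480x640x3 uint8, red, green, blue), "camera_matrix" (3x3 intrinsics, pixels), "T" (4x4, takes a point from camera to world coordinates). Camera axes: x right, y down, z forward; pixel columns grow to the right and rows downward; lengths in mm; the calibration is good to about 2 mm. A picture is of the moment at which its call begins. There is no depth.
- robot.close_job(): hands the job in, once; it reports no verdict.
Trained networks look in the newest picture that a camera, given by its name, has taken for a name from the list of things; names that differ only in an ending like _2 or _b are one class to them, and where a whole thing is asked for, a point or a joint stands for the part that bears it (a point fixed in the world has none). Each returns a list of dicts, best first, with "score" (0 to 1); they miss things now and then, are a little off and sometimes report something else, mostly with a low value. They report only what shows in the picture. A call takes as long as a camera call. They do not tell look-alikes from the thing itself.
- robot.look_for(camera, query): "position" ([column, row] as shares, 0 to 1, of the picture: columns of its width, rows of its height, amid what is visible of it).
- robot.regions_of(camera, query): "mask" (480x640 bool, what is visible of it) and "position" ([column, row] as shares, 0 to 1, of the picture: columns of its width, rows of its height, amid what is visible of it).
The state is a dict: "t": time; "qpos": joint angles; "joint_velocities": joint speeds; "effort": joint torques, N m; "position": TCP position; "ee_rot": TCP orientation; "wrist_force": force on the tool from outside, world axes, zero at the start; "wrist_torque": the same for the moment, N m; "grip_width": opening from 0.0 (shut) to 1.0 (fully open).
Only numpy, scipy, OpenCV 4.12 (cv2) and the standard library are available. Lean on these libraries where they do the work, as an engineer would, in place of code of your own. Each camera call takes 0.05 s, during which the arm holds its last target.

### The job

Pack the four engraved pieces of glass: stand each one upright in the open gift-box base made for it - the wide tumbler in the largest square base, the tall tumbler in the middle one, the small cup in the smallest, and the glass block in the oblong one. Set them down gently on the bottom of the boxes, without dropping them or knocking any over, and leave the uncut stemmed goblet and the white jar where they stand.

Things in the scene. Friction and masses are not known exactly. Their poses are not given: they have to be found in the camera images.
- sake_cup: The small cup: round, open-topped, smoky blue glass with cut diamonds and a frosted band. 70 mm high, diameter 38 mm at the foot and 44 mm at the rim, about 100 g. Origin: centre of its underside; z up.
- tall_tumbler: The tall tumbler: round, open-topped, same glass, cut with two rows of diamonds. 105 mm high, diameter 47 mm at the foot and 52 mm at the rim, about 190 g. Origin: centre of its underside; z up.
- wide_tumbler: The wide tumbler: round, open-topped, same glass, cut with diamonds. 76 mm high, diameter 62 mm at the foot and 66 mm at the rim, about 240 g. Origin: centre of its underside; z up.
- glass_block: The glass block (a standing paperweight): solid upright rectangular block of the same glass with an engraved leaf. 70 mm long (along its x), 36 mm wide (along its y), 64 mm high, about 380 g. Origin: centre of its underside; z up.
- box_a: Open white gift-box base, standing flat on the bench and fixed there: the largest square one, inside 86 x 86 mm, outside 94 x 94 mm. Walls 4 mm thick and 25 mm high, grey floor 3 mm above the bench. Origin: centre of its underside, on the bench; z up, x and y parallel to its sides.
- box_b: Open white gift-box base, standing flat on the bench and fixed there: the middle square one, inside 73 x 73 mm, outside 81 x 81 mm. Walls 4 mm thick and 25 mm high, grey floor 3 mm above the bench. Origin: centre of its underside, on the bench; z up, x and y parallel to its sides.
- box_c: Open white gift-box base, standing flat on the bench and fixed there: the smallest square one, inside 62 x 62 mm, outside 70 x 70 mm. Walls 4 mm thick and 25 mm high, grey floor 3 mm above the bench. Origin: centre of its underside, on the bench; z up, x and y parallel to its sides.
- box_d: Open white gift-box base, standing flat on the bench and fixed there: the oblong one, inside 92 mm (along its x) x 58 mm (along its y), outside 100 x 66 mm. Walls 4 mm thick and 25 mm high, grey floor 3 mm above the bench. Origin: centre of its underside, on the bench; z up, x and y parallel to its sides.
- goblet: Stemmed goblet of the same blue glass without any cutting, loose, standing among the finished pieces; to be left alone. 105 mm high, bowl 50 mm and foot 54 mm across. Origin: centre of its underside; z up.
- jar: Closed white jar of polishing powder with a flat steel cap, loose, standing among the pieces; to be left alone. 72 mm high, 54 mm across. Origin: centre of its underside; z up.
Things that resemble listed ones, but are neither listed nor needed, are in the scene too. What is shaped like the sake_cup but orange is not meant.

How it is judged (in metres and radians):
At the end, for the whole second after the job is handed in: Each piece stands in its own box (wide tumbler: largest square; tall tumbler: middle square; small cup: smallest square; block: oblong), its foot within 16 mm of the box's centre and less than 8 mm above the box's underside (that is, on its floor), upright within 4.5 degrees, released and at rest (horizontal distance between sake_cup and box_c below 0.016 m and z of sake_cup in the frame of box_c below 0.008 m and angle between each of sake_cup, tall_tumbler, wide_tumbler, glass_block's own z axis and vertical below 0.08 rad and linear speed of each of sake_cup, tall_tumbler, wide_tumbler, glass_block below 0.02 m/s and angular speed of each of sake_cup, tall_tumbler, wide_tumbler, glass_block below 0.1 rad/s and horizontal distance between tall_tumbler and box_b below 0.016 m and z of tall_tumbler in the frame of box_b below 0.008 m and horizontal distance between wide_tumbler and box_a below 0.016 m and z of wide_tumbler in the frame of box_a below 0.008 m and horizontal distance between glass_block and box_d below 0.016 m and z of glass_block in the frame of box_d below 0.008 m); the robot touches nothing.
It fails at once if one of the four pieces is knocked over (tilted more than 35 degrees) (angle between any of sake_cup, tall_tumbler, wide_tumbler, glass_block's own z axis and vertical above 0.61 rad).
It fails at once if a piece is dropped into its box (faster than 0.5 m/s, as after a fall of 13 mm, with its foot below 30 mm) or thrust into it (more than 60 N between them) (contact force between sake_cup and box_c above 60 N or (horizontal distance between sake_cup and box_c below 0.045 m and z of sake_cup in the frame of box_c below 0.03 m and linear speed of sake_cup above 0.5 m/s) or contact force between tall_tumbler and box_b above 60 N or (horizontal distance between tall_tumbler and box_b below 0.045 m and z of tall_tumbler in the frame of box_b below 0.03 m and linear speed of tall_tumbler above 0.5 m/s) or contact force between wide_tumbler and box_a above 60 N or (horizontal distance between wide_tumbler and box_a below 0.045 m and z of wide_tumbler in the frame of box_a below 0.03 m and linear speed of wide_tumbler above 0.5 m/s) or contact force between glass_block and box_d above 60 N or (horizontal distance between glass_block and box_d below 0.045 m and z of glass_block in the frame of box_d below 0.03 m and linear speed of glass_block above 0.5 m/s)).
It fails at once if the goblet is disturbed (moved more than 20 mm or tipped) (distance of goblet from where it was at the start of the episode above 0.02 m or angle between goblet's own z axis and vertical above 0.35 rad).
It fails at once if the jar is disturbed (moved more than 20 mm or tipped) (distance of jar from where it was at the start of the episode above 0.02 m or angle between jar's own z axis and vertical above 0.35 rad).
It also fails if it takes over 125 s, if anything falls off the work surface, if the arm or the gripper's body presses on something with over 40 N, if the wrist force passes 120 N, or if a joint passes its speed limit or range.

## Working session

There is one attempt and no reset: what is moved stays moved. The work goes in short steps, Python scripts to look and compute and a tool call to move; the robot and the scene stay as the last step left them, time stands still between calls to the robot, and variables do not carry over. Pictures are saved under pics/ and viewed, and the job is handed in when it is done.

Besides the shell and the picture viewer there is one more tool, called after ">>>" as name(argument=value, ...), one argument or row to a line, values as JSON. jog_arm: Moves the arm, as the interface text tells. Its arguments: {"type":"object","properties":{"steps":{"type":"array"}},"required":["steps"]}

```bash
ls; mkdir -p pics; python3 - <<'E'
from rig import robot
import cv2
s=robot.state();print(s, robot.grip_point_offset)
for n in("side","top"):
    d=robot.get_image(n);cv2.imwrite(f"pics/{n}0.png",d["pixels"][:,:,::-1]);print(n,d["camera_matrix"],d["T"])
print(robot.state()["t"])
E
```

```text
pics
{'t': 0.0, 'qpos': array([-9.42892584e-01,  3.59404637e-01,  1.10814554e-02, -3.15116266e-04,
       -1.22409915e+00, -2.88115439e-01]), 'joint_velocities': array([-2.60720917e-05, -2.63227046e-04,  5.10117974e-04,  1.82328548e-03,
       -3.61951414e-05,  1.50811616e-03]), 'effort': array([-2.56829720e-03, -5.82714701e+01,  2.93046731e+01,  6.99692845e+00,
        6.77647971e-03, -1.25423503e-04]), 'position': array([ 224.78798411, -635.96948589,  225.6273526 ]), 'ee_rot': array([-0.11895684,  0.69709274,  0.12008073,  0.69677227]), 'wrist_force': array([-0.23380236,  0.21709976,  0.32268891]), 'wrist_torque': array([-0.01595919, -0.01590007, -0.0230374 ]), 'grip_width': 1.0034590734065587} 18.8
side [[472.90481589   0.         319.33959475]
 [  0.         472.90481589 235.64506998]
 [  0.           0.           1.        ]] [[ 9.82856113e-01 -6.59648836e-02  1.72169961e-01  3.49589280e+02]
 [-1.82597757e-01 -4.77571825e-01  8.59408640e-01 -7.72776024e+02]
 [ 2.55327315e-02 -8.76112885e-01 -4.81429427e-01  4.54511189e+02]
 [ 0.00000000e+00  0.00000000e+00  0.00000000e+00  1.00000000e+00]]
top [[513.79724292   0.         319.21078119]
 [  0.         513.79724292 235.35628546]
 [  0.           0.           1.        ]] [[ 2.50612243e-02 -9.95982487e-01  8.59698852e-02  4.21840565e+02]
 [-9.99560678e-01 -2.36040488e-02  1.79248251e-02 -4.88460716e+01]
 [-1.58235745e-02 -8.63813349e-02 -9.96136476e-01  1.14043638e+03]
 [ 0.00000000e+00  0.00000000e+00  0.00000000e+00  1.00000000e+00]]
0.1
```

View pics/side0.png

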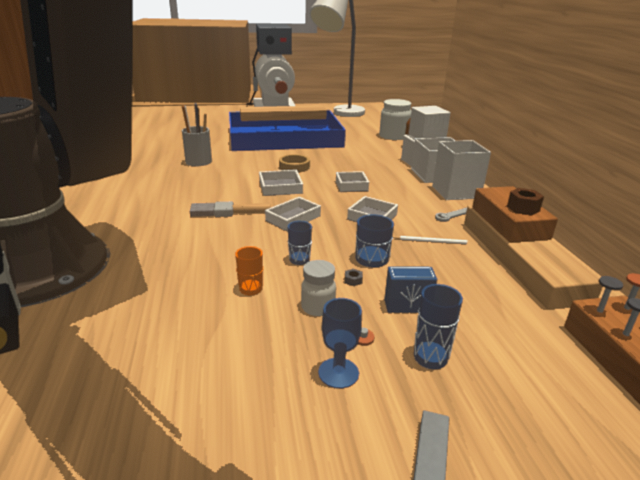

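View pics/top0.png

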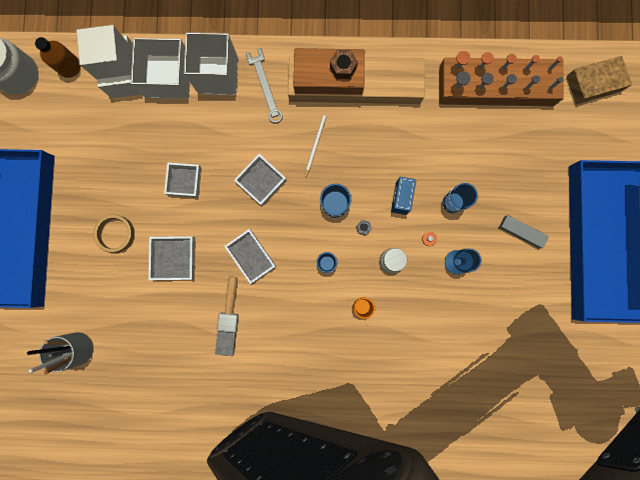

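```bash
cat > h.py <<'E'
from rig import robot
import numpy as np,cv2
def ray(d,uv,z):
    K=d["camera_matrix"];T=d["T"]
    r=T[:3,:3]@np.linalg.solve(K,[uv[0],uv[1],1]);o=T[:3,3]
    return o+r*(z-o[2])/r[2]
def proj(d,P):
    P=np.atleast_2d(P).astype(float);T=d["T"];c=(P-T[:3,3])@T[:3,:3];p=c@d["camera_matrix"].T
    return p[:,:2]/p[:,2:]
E
python3 - <<'E'
from h import *
for c in("top","side"):
  d=robot.get_image(c)
  for q in "sake_cup tall_tumbler wide_tumbler glass_block box_a box_b box_c box_d goblet jar".split():
    for r in robot.regions_of(c,q):
      m=r["mask"];
      print(c,q,round(r["score"],2),np.round(np.array(r["position"])*[640,480]),m.sum(),cv2.boundingRect(m.astype(np.uint8)))
print(robot.state()["t"])
E
```

```text
top sake_cup 0.88 [327. 263.] 342 (317, 252, 21, 21)
top sake_cup 0.72 [364. 306.] 344 (355, 297, 20, 22)
top wide_tumbler 0.56 [335. 200.] 827 (321, 184, 31, 34)
top glass_block 0.65 [401. 194.] 755 (391, 177, 25, 38)
top glass_block 0.44 [467. 260.] 768 (445, 249, 37, 25)
top box_a 0.92 [248. 257.] 1528 (226, 229, 50, 55)
top box_a 0.79 [170. 257.] 1986 (149, 237, 47, 44)
top box_a 0.79 [183. 181.] 1164 (164, 163, 38, 35)
top box_a 0.65 [259. 179.] 1433 (235, 155, 51, 51)
top box_a 0.57 [327. 266.] 346 (317, 252, 21, 21)
top box_b 0.92 [248. 257.] 1528 (226, 229, 50, 55)
top box_b 0.79 [170. 257.] 1986 (149, 237, 47, 44)
top box_b 0.79 [183. 181.] 1164 (164, 163, 38, 35)
top box_b 0.65 [259. 179.] 1433 (235, 155, 51, 51)
top box_b 0.57 [327. 266.] 346 (317, 252, 21, 21)
top box_c 0.92 [248. 257.] 1528 (226, 229, 50, 55)
top box_c 0.79 [170. 257.] 1986 (149, 237, 47, 44)
top box_c 0.79 [183. 181.] 1164 (164, 163, 38, 35)
top box_c 0.65 [259. 179.] 1433 (235, 155, 51, 51)
top box_c 0.57 [327. 266.] 346 (317, 252, 21, 21)
top box_d 0.92 [248. 257.] 1528 (226, 229, 50, 55)
top box_d 0.
[... 1017 characters left out ...]
[292. 214.] 1051 (265, 197, 56, 32)
side box_b 0.61 [352. 181.] 623 (336, 170, 33, 22)
side box_b 0.56 [280. 183.] 972 (259, 170, 44, 26)
side box_c 0.9 [373. 207.] 801 (347, 196, 50, 26)
side box_c 0.67 [292. 214.] 1051 (265, 197, 56, 32)
side box_c 0.61 [352. 181.] 623 (336, 170, 33, 22)
side box_c 0.56 [280. 183.] 972 (259, 170, 44, 26)
side box_d 0.9 [373. 207.] 801 (347, 196, 50, 26)
side box_d 0.67 [292. 214.] 1051 (265, 197, 56, 32)
side box_d 0.61 [352. 181.] 623 (336, 170, 33, 22)
side box_d 0.56 [280. 183.] 972 (259, 170, 44, 26)
side goblet 0.7 [342. 339.] 2942 (318, 298, 44, 91)
side jar 0.77 [315. 285.] 1610 (301, 259, 35, 57)
side jar 0.48 [298. 236.] 957 (288, 221, 24, 44)
1.2
```

The small blue cup is the one at top (327,263), side (300,243). The orange look-alike at top (364,306), side (250,270) is rejected by its colour. The other pieces:

| Thing | Top pixel | Side pixel |
|---|---|---|
| Wide tumbler | (335,201) | (374,240) |
| Block | (404,195) | (411,288) |
| Tall tumbler | (459,198) | (437,326) |
| Goblet | (463,262) | (341,340) |
| Jar | (394,260) | (318,288) |

The low open boxes are at top (170,258), (183,181), (260,180) and (250,257). The tall grey bins behind them are not candidates. Next I'll fit a pose to each.

```bash
cat > fit.py <<'E'
from h import *
from scipy.optimize import minimize
import pickle
th=np.linspace(0,2*np.pi,40,endpoint=False)
def cone(h,d0,d1):
    return np.array([[d*.5*np.cos(t),d*.5*np.sin(t),z] for z,d in((0,d0),(h,d1)) for t in th])
def box(a,b,h): return np.array([[x*a/2,y*b/2,z] for x in(-1,1) for y in(-1,1) for z in(0,h)])
def sil(d,M,p,S=4):
    c,s=np.cos(p[2]),np.sin(p[2]);R=np.array([[c,-s,0],[s,c,0],[0,0,1]])
    uv=proj(d,M@R.T+[p[0],p[1],0])
    m=np.zeros((480*S,640*S),np.uint8)
    cv2.fillConvexPoly(m,cv2.convexHull(np.round(((uv+.5)*S-.5)*16).astype(np.int32)),1,shift=4);return m
def iou(d,M,p,mask,bb,S=4):
    m=sil(d,M,p,S); x,y,w,h=bb
    return (m&mask).sum()/((m|mask).sum()+1e-9)
def fit(ds,masks,M,p0,yaw):
    mk=[cv2.resize(m.astype(np.uint8),None,fx=4,fy=4,interpolation=cv2.INTER_LINEAR) for m in masks]
    mk=[cv2.resize((m*255).astype(np.uint8),None,fx=4,fy=4,interpolation=cv2.INTER_LINEAR)>127 for m in masks]
    mk=[m.astype(np.uint8) for m in mk]
    f=lambda q:-sum(iou(d,M,[q[0],q[1],q[2]/50 if yaw else 0],m,(0,0,0,0)) for d,m in zip(ds,mk))
    best=None
    for y0 in ([0,.4,.8,1.2,-.4] if yaw else [0]):
        x0=[p0[0],p0[1]]+([y0*50] if yaw else [])
        n=len(x0);sim=np.vstack([x0]+[np.array(x0)+10*np.eye(n)[i] for i in range(n)])
        r=minimize(f,x0,method="Nelder-Mead",options=dict(initial_simplex=sim,xatol=.1,fatol=1e-5,maxfev=120))
        if best is None or r.fun<best.fun:best=r
    q=best.x;return [q[0],q[1],q[2]/50 if yaw else 0],[round(iou(d,M,[q[0],q[1],q[2]/50 if yaw else 0],m,0),3) for d,m in zip(ds,mk)]
E
python3 - <<'E'
from fit import *
T=robot.get_image("top");S=robot.get_image("side")
def near(c,q,p):
    for r in robot.regions_of(c,q):
        if np.hypot(*(np.array(r["position"])*[640,480]-p))<16:return r["mask"]
spec={"sake_cup":(cone(70,38,44),(327,263),(300,240),0,70),"tall_tumbler":(cone(105,47,52),(459,198),(437,326),0,105),
"wide_tumbler":(cone(76,62,66),(335,201),(372,240),0,76),"glass_block":(box(70,36,64),(402,194),(408,287),1,64),
"box_a":(box(94,94,25),(170,258),(280,183),1,25),"box_b":(box(81,81,25),(260,180),(373,207),1,25),"box_c":(box(70,70,25),(183,181),(352,181),1,25),"box_d":(box(100,66,25),(249,257),(292,213),1,25),
"jar":(cone(72,54,54),(394,260),(317,287),0,72)}
out={};vt=T["pixels"][:,:,::-1].copy();vs=S["pixels"][:,:,::-1].copy()
hsv=cv2.cvtColor(T["pixels"],cv2.COLOR_RGB2HSV)
for n,(M,pt,ps,yaw,h) in spec.items():
    mt=near("top",n,pt);ms=near("side",n,ps)
    if mt is None:
        b=((hsv[...,0]>95)&(hsv[...,0]<130)&(hsv[...,1]>70)).astype(np.uint8)
        b=cv2.morphologyEx(b,cv2.MORPH_CLOSE,np.ones((3,3),np.uint8))
        k,l=cv2.connectedComponents(b);mt=l==l[pt[1]+6,pt[0]-5];print(n,"colour",mt.sum())
    p0=ray(T,pt,h/2)
    ds,ms_=[],[]
    for d,m in((T,mt),(S,ms)):
        if m is not None: ds.append(d);ms_.append(m)
    p,i=fit(ds,ms_,M,p0,yaw)
    pT,_=fit([T],[mt],M,p0,yaw)
    print(n,np.round(p,2),i,"top only",np.round(pT,2))
    out[n]=p
    for v,d in((vt,T),(vs,S)):
        c,_=cv2.findContours(sil(d,M,p,1),cv2.RETR_EXTERNAL,cv2.CHAIN_APPROX_NONE);cv2.drawContours(v,c,-1,(0,0,255),1)
pickle.dump(out,open("poses.pkl","wb"))
cv2.imwrite("pics/ft.png",cv2.resize(vt[130:330,130:500],None,fx=2.1,fy=2.1));cv2.imwrite("pics/fs.png",cv2.resize(vs[150:400,220:480],None,fx=2.4,fy=2.4))
# goblet foot side
print("gob", ray(S,(339,374),2),ray(T,(455,264),2),ray(T,(467,260),105),ray(S,(342,305),105))
print(robot.state()["t"])
E
```

```text
Traceback (most recent call last):
  File "fit.py", line 27, in fit
    q=best.x;return [q[0],q[1],q[2]/50 if yaw else 0],[round(iou(d,M,[q[0],q[1],q[2]/50 if yaw else 0],m,0),3) for d,m in zip(ds,mk)]
                                                             ~~~^^^^^^^^^^^^^^^^^^^^^^^^^^^^^^^^^^^^^^^^^^^
  File "fit.py", line 14, in iou
    m=sil(d,M,p,S); x,y,w,h=bb
                    ^^^^^^^
TypeError: cannot unpack non-iterable int object
```

```bash
sed -i 's/; x,y,w,h=bb//' fit.py
cat > m.py <<'E'
from fit import *
T=robot.get_image("top");S=robot.get_image("side")
def near(c,q,p):
    for r in robot.regions_of(c,q):
        if np.hypot(*(np.array(r["position"])*[640,480]-p))<16:return r["mask"]
spec={"sake_cup":(cone(70,38,44),(327,263),(300,240),0,70),"tall_tumbler":(cone(105,47,52),(459,198),(437,326),0,105),
"wide_tumbler":(cone(76,62,66),(335,201),(372,240),0,76),"glass_block":(box(70,36,64),(402,194),(408,287),1,64),
"box_a":(box(94,94,25),(170,258),(280,183),1,25),"box_b":(box(81,81,25),(260,180),(373,207),1,25),"box_c":(box(70,70,25),(183,181),(352,181),1,25),"box_d":(box(100,66,25),(249,257),(292,213),1,25),
"jar":(cone(72,54,54),(394,260),(317,287),0,72)}
out={};vt=T["pixels"][:,:,::-1].copy();vs=S["pixels"][:,:,::-1].copy()
hsv=cv2.cvtColor(T["pixels"],cv2.COLOR_RGB2HSV)
for n,(M,pt,ps,yaw,h) in spec.items():
    mt=near("top",n,pt);ms=near("side",n,ps)
    if mt is None:
        b=((hsv[...,0]>95)&(hsv[...,0]<130)&(hsv[...,1]>70)).astype(np.uint8)
        b=cv2.morphologyEx(b,cv2.MORPH_CLOSE,np.ones((3,3),np.uint8))
        k,l=cv2.connectedComponents(b);mt=l==l[pt[1]+6,pt[0]-5];print(n,"colour",mt.sum())
    p0=ray(T,pt,h/2)
    ds,ms_=[],[]
    for d,m in((T,mt),(S,ms)):
        if m is not None: ds.append(d);ms_.append(m)
    p,i=fit(ds,ms_,M,p0,yaw)
    pT,_=fit([T],[mt],M,p0,yaw)
    print(n,np.round(p,2),i,"top only",np.round(pT,2))
    out[n]=p
    for v,d in((vt,T),(vs,S)):
        c,_=cv2.findContours(sil(d,M,p,1),cv2.RETR_EXTERNAL,cv2.CHAIN_APPROX_NONE);cv2.drawContours(v,c,-1,(0,0,255),1)
pickle.dump(out,open("poses.pkl","wb"))
cv2.imwrite("pics/ft.png",cv2.resize(vt[130:330,130:500],None,fx=2.1,fy=2.1));cv2.imwrite("pics/fs.png",cv2.resize(vs[150:400,220:480],None,fx=2.4,fy=2.4))
print("gob", ray(S,(339,374),2),ray(T,(455,264),2),ray(T,(467,260),105),ray(S,(342,305),105))
print(robot.state()["t"])
E
time python3 m.py
```

```text
sake_cup [459.12 -47.     0.  ] [np.float64(0.95), np.float64(0.91)] top only [459.13 -47.05   0.  ]
tall_tumbler [ 600.16 -323.13    0.  ] [np.float64(0.955), np.float64(0.966)] top only [ 600.73 -324.03    0.  ]
wide_tumbler [592.46 -61.5    0.  ] [np.float64(0.959), np.float64(0.943)] top only [592.76 -61.75   0.  ]
glass_block [ 6.0707e+02 -2.0877e+02 -2.1000e-01] [np.float64(0.946), np.float64(0.794)] top only [ 6.0797e+02 -2.0933e+02 -2.1000e-01]
box_a [4.6178e+02 2.9538e+02 4.0000e-02] [np.float64(0.975), np.float64(0.958)] top only [461.07 295.19   1.61]
box_b [640.07 105.49   0.86] [np.float64(0.974), np.float64(0.674)] top only [639.91 105.21   0.86]
box_c [ 6.3667e+02  2.7894e+02 -7.0000e-02] [np.float64(0.959), np.float64(0.954)] top only [635.88 279.02   1.51]
box_d [470.01 122.15   0.64] [np.float64(0.95), np.float64(0.885)] top only [469.69 121.29   0.65]
jar [ 467.51 -185.08    0.  ] [np.float64(0.831), np.float64(0.83)] top only [ 466.46 -184.54    0.  ]
gob [ 468.58945834 -335.36927563    2.        ] [ 463.82470606 -329.2384835     2.        ] [ 468.630913   -327.81381801  105.        ] [ 469.93647438 -324.54560257  105.        ]
2.4
real	2m39.261s
user	1m40.819s
sys	0m30.101s
```

View pics/ft.png

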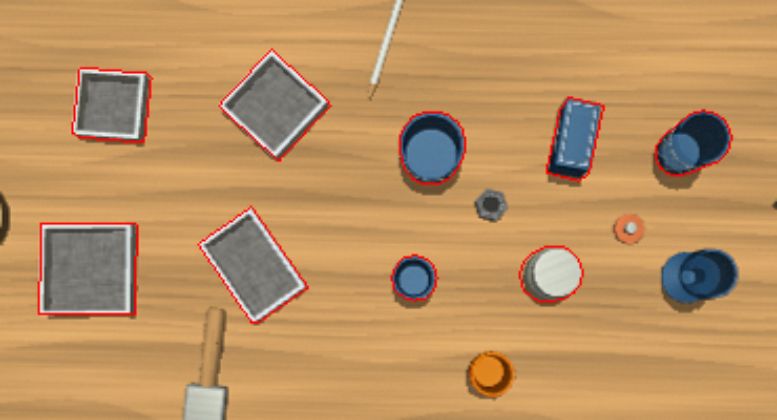

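View pics/fs.png

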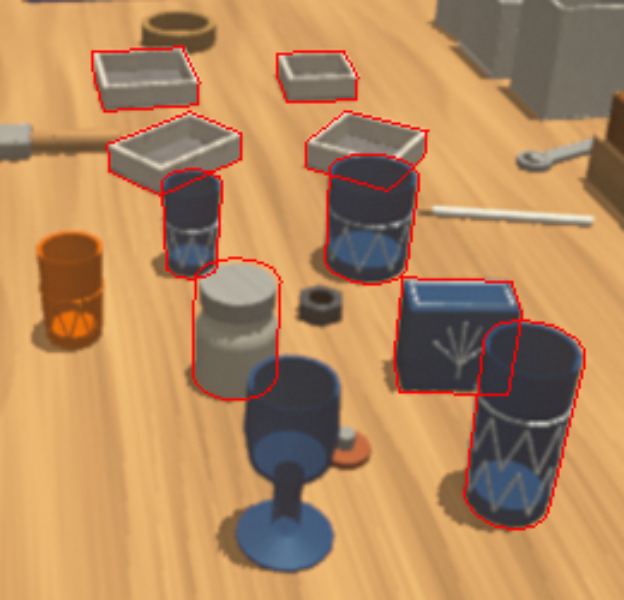

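The fits sit on the outlines in both views, and the box sizes agree with what was given. The only poor fit is the occluded part of box_b in the side view. For moving, I'll write a helper that works out jog amounts.

```bash
cat > go.py <<'E'
from h import *
import sys
from scipy.spatial.transform import Rotation as R
# usage: go.py x y z [yawdeg of jaw axis]
s=robot.state();Rm=R.from_quat(s["ee_rot"]).as_matrix();p=s["position"]
yaw=np.degrees(np.arctan2(Rm[1,1],Rm[0,1]))
print("t",round(s["t"],2),"p",np.round(p,1),"yaw",round(yaw,1),"down",np.round(Rm[:,0],3),"q6",round(s["qpos"][5],2),"w",round(s["grip_width"]*88,1),"F",np.round(s["wrist_force"],1))
if len(sys.argv)>3:
    t=np.array(list(map(float,sys.argv[1:4])));d=t-p
    if len(sys.argv)>4:
        dy=(float(sys.argv[4])-yaw+90)%180-90
        sgn=np.sign(Rm[2,0]) # x axis down -> turn about x reverses yaw
        print("turn deg",round(sgn*dy,1))
        a=np.radians(dy);c,q=np.cos(a),np.sin(a);R2=np.array([[c,-q,0],[q,c,0],[0,0,1]])@Rm
        print("after turn shift cm",np.round(R2.T@d/10,2))
    print("shift cm",np.round(Rm.T@d/10,2))
E
python3 go.py 600.4 -323.5 150; python3 go.py 600.4 -323.5 61
```

```text
t 2.4 p [ 225.  -636.4  226.6] yaw 109.5 down [ 0. -0. -1.] q6 -0.29 w 88.3 F [ 0.8  0.5 -0.1]
shift cm [ 7.66 16.98 45.83]
t 2.4 p [ 225.  -636.4  226.6] yaw 109.5 down [ 0. -0. -1.] q6 -0.29 w 88.3 F [ 0.8  0.5 -0.1]
shift cm [16.56 16.99 45.83]
```

>>> jog_arm(
  steps=[
    [0, 0.6, 1.6, 0, 100],
    [0, 1.2, 3.2, 0, 100],
    [0, 1.4, 3.6, 0, 100],
    [0, 1.4, 3.6, 0, 100],
    [0, 1.4, 3.6, 0, 100],
  ],
)

```text
t: 2.82
position: [352.9, -526.8, 226.6]
ee_rot: [-0.119, 0.697, 0.119, 0.697]
wrist_force: [1.0, -1.1, 0.6]
grip_width: 1.003
```

>>> jog_arm(
  steps=[
    [0, 1.4, 3.6, 0, 100],
    [0, 1.4, 3.6, 0, 100],
    [0, 1.4, 3.6, 0, 100],
    [0, 1.4, 3.6, 0, 100],
    [0, 1.4, 3.6, 0, 100],
  ],
)

```text
t: 3.23
position: [499.7, -400.4, 226.9]
ee_rot: [-0.12, 0.697, 0.119, 0.697]
wrist_force: [0.8, -0.9, -0.5]
grip_width: 1.0
```

>>> jog_arm(
  steps=[
    [1.0, 1.4, 3.6, 0, 100],
    [1.0, 1.4, 3.6, 0, 100],
    [1, 0.9, 2.2, 0, 100],
    [0.5, 0, 0, 0, 100],
    [0, 0, 0, 0, 100],
  ],
)

```text
t: 3.65
position: [575.0, -334.0, 189.7]
ee_rot: [-0.12, 0.698, 0.121, 0.696]
wrist_force: [-0.5, 0.0, -0.7]
grip_width: 0.999
```

```bash
python3 go.py 600.4 -323.5 61
```

```text
t 3.65 p [ 575.  -334.   189.7] yaw 109.6 down [-0.003  0.001 -1.   ] q6 -0.99 w 87.9 F [-0.5  0.  -0.7]
shift cm [12.86  0.11  2.77]
```

>>> jog_arm(
  steps=[
    [1.0, 0.1, 1.4, 0, 100],
    [1.5, 0, 1.4, 0, 100],
    [2.5, 0, 0, 0, 100],
    [0, 0, 0, 0, 100],
  ],
)

```text
t: 3.98
position: [598.6, -324.7, 136.9]
ee_rot: [-0.118, 0.699, 0.12, 0.695]
wrist_force: [-1.9, 1.0, -2.3]
grip_width: 1.006
```

```bash
python3 - <<'E'
from h import *
d=robot.get_image("side");cv2.imwrite("pics/s1.png",cv2.resize(d["pixels"][180:430,330:530,::-1],None,fx=3,fy=2.4))
E
python3 go.py 600.4 -323.5 61
```

```text
t 4.03 p [ 598.9 -325.4  139.2] yaw 109.4 down [-0.005  0.002 -1.   ] q6 -1.02 w 87.8 F [0.8 0.1 0.1]
shift cm [7.82 0.11 0.23]
```

View pics/s1.png

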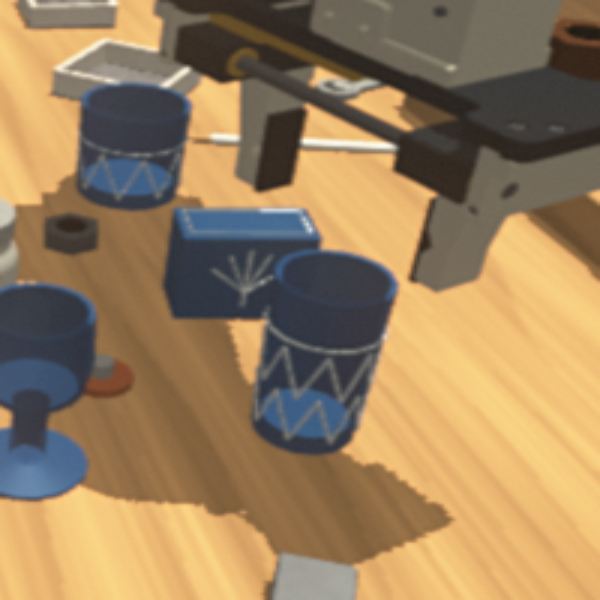

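The picture shows the open fingers straddling the tumbler's rim at crop (335,280). Their tips are at about (275,185) and (440,285). I'll check that against the projection.

```bash
python3 - <<'E'
from h import *
d=robot.get_image("side")
for P in ([599,-325,139],[599,-325,105],[584.5,-284,139],[613.5,-366,139]): print(P,(proj(d,P)[0]-[330,180])*[3,2.4])
E
```

```text
[599, -325, 139] [348.15401133 223.86237945]
[599, -325, 105] [335.64809118 278.10479723]
[584.5, -284, 139] [277.47257449 184.51798099]
[613.5, -366, 139] [427.29758921 267.91717804]
```

Consistent. Now I'll descend and grip.

>>> jog_arm(
  steps=[
    [2.0, 0.1, 0.2, 0, 100],
    [2.5, 0, 0, 0, 100],
    [2.3, 0, 0, 0, 100],
    [1.0, 0, 0, 0, 100],
    [0, 0, 0, 0, 100],
  ],
)

```text
t: 4.5
position: [601.1, -324.0, 62.5]
ee_rot: [-0.119, 0.698, 0.12, 0.696]
wrist_force: [0.2, 0.3, 0.8]
grip_width: 1.003
```

>>> jog_arm(
  steps=[
    [0, 0, 0, 0, 0],
    [0, 0, 0, 0, 0],
    [0, 0, 0, 0, 0],
    [0, 0, 0, 0, 0],
    [0, 0, 0, 0, 0],
  ],
)

```text
t: 4.92
position: [602.8, -323.9, 64.7]
ee_rot: [-0.12, 0.696, 0.119, 0.697]
wrist_force: [0.1, 0.3, -0.1]
grip_width: 0.68
```

```bash
python3 go.py 600.4 -323.5 61
```

```text
t 4.92 p [ 602.8 -323.9   64.7] yaw 109.5 down [ 0.002 -0.    -1.   ] q6 -1.02 w 59.9 F [ 0.1  0.3 -0.1]
shift cm [ 0.37  0.12 -0.22]
```

>>> jog_arm(
  steps=[
    [0, 0, 0, 0, 0],
    [0, 0, 0, 0, 0],
    [0, 0, 0, 0, 0],
    [0, 0, 0, 0, 0],
    [0, 0, 0, 0, 0],
  ],
)

```text
t: 5.33
position: [602.5, -323.7, 64.0]
ee_rot: [-0.12, 0.697, 0.12, 0.697]
wrist_force: [-0.8, 1.4, 4.6]
grip_width: 0.58
```

>>> jog_arm(
  steps=[
    [0, 0, 0, 0, 0],
    [-0.4, 0, 0, 0, 0],
    [-1.0, 0, 0, 0, 0],
  ],
)

```text
t: 5.58
position: [600.9, -323.3, 75.8]
ee_rot: [-0.119, 0.698, 0.12, 0.696]
wrist_force: [1.0, 0.8, -1.5]
grip_width: 0.578
```

```bash
python3 go.py 600.4 -323.5 61
```

```text
t 5.58 p [ 600.9 -323.3   75.8] yaw 109.4 down [-0.004  0.001 -1.   ] q6 -1.02 w 50.9 F [ 1.   0.8 -1.5]
shift cm [ 1.48 -0.01 -0.05]
```

>>> jog_arm(
  steps=[
    [-2.0, 0, 0, 0, 0],
    [-3.0, 0, 0, 0, 0],
    [-3.5, 0, 0, 0, 0],
    [-2.5, 0, 0, 0, 0],
    [-1, 0, 0, 0, 0],
  ],
)

```text
t: 6.0
position: [603.9, -324.7, 203.0]
ee_rot: [-0.121, 0.695, 0.118, 0.699]
wrist_force: [0.5, -1.1, -1.1]
grip_width: 0.579
```

```bash
python3 go.py 640 105.4 195
```

```text
t 6.0 p [ 603.9 -324.7  203. ] yaw 109.5 down [ 0.006 -0.003 -1.   ] q6 -1.02 w 50.9 F [ 0.5 -1.1 -1.1]
shift cm [ 0.71 39.34 17.75]
```

>>> jog_arm(
  steps=[
    [0, 1.5, 0.7, 0, 0],
    [0, 2.5, 1.1, 0, 0],
    [0, 3.2, 1.45, 0, 0],
    [0, 3.2, 1.45, 0, 0],
    [0, 3.2, 1.45, 0, 0],
  ],
)

```text
t: 6.42
position: [614.2, -173.8, 197.1]
ee_rot: [-0.119, 0.697, 0.119, 0.697]
wrist_force: [0.7, 0.5, -1.8]
grip_width: 0.579
```

>>> jog_arm(
  steps=[
    [0, 3.2, 1.45, 0, 0],
    [0, 3.2, 1.45, 0, 0],
    [0, 3.2, 1.45, 0, 0],
    [0, 3.2, 1.45, 0, 0],
    [0, 3.2, 1.45, 0, 0],
  ],
)

```text
t: 6.83
position: [629.4, 1.6, 197.3]
ee_rot: [-0.119, 0.697, 0.12, 0.697]
wrist_force: [1.3, 0.3, -1.8]
grip_width: 0.577
```

>>> jog_arm(
  steps=[
    [0, 3.2, 1.45, 0, 0],
    [0, 3.2, 1.45, 0, 0],
    [0, 2.2, 1.0, 0, 0],
    [0, 1.1, 0.5, 0, 0],
    [0, 0, 0, 0, 0],
  ],
)

```text
t: 7.25
position: [638.9, 108.6, 196.9]
ee_rot: [-0.12, 0.697, 0.12, 0.696]
wrist_force: [0.9, -1.0, -1.8]
grip_width: 0.578
```

```bash
python3 go.py 640 105.4 77;python3 - <<'E'
from h import *
d=robot.get_image("side");cv2.imwrite("pics/s2.png",cv2.resize(d["pixels"][60:310,230:480,::-1],None,fx=2.4,fy=2.4))
E
```

```text
t 7.25 p [638.9 108.6 196.9] yaw 109.6 down [-0.001 -0.    -1.   ] q6 -1.7 w 50.8 F [ 0.9 -1.  -1.8]
shift cm [11.99 -0.34  0.  ]
```

View pics/s2.png

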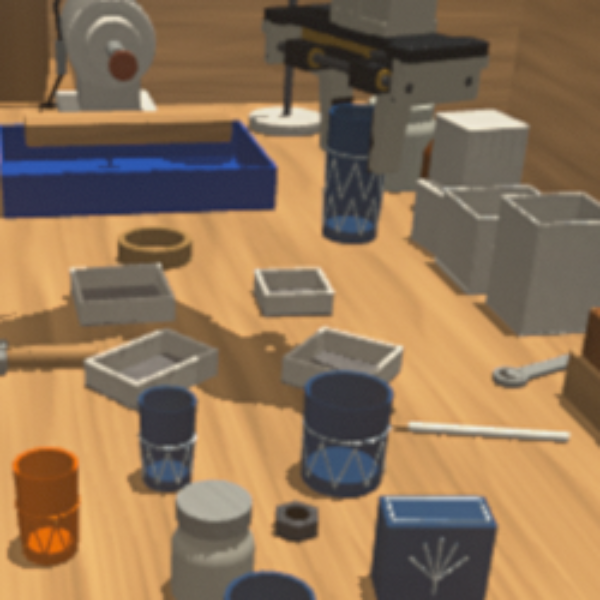

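The tumbler hangs upright in the jaws above box_b. Lowering.

>>> jog_arm(
  steps=[
    [1.5, -0.3, 0, 0, 0],
    [3.0, 0, 0, 0, 0],
    [3.0, 0, 0, 0, 0],
    [2.0, 0, 0, 0, 0],
    [0.8, 0, 0, 0, 0],
  ],
)

```text
t: 7.72
position: [637.8, 101.1, 90.9]
ee_rot: [-0.119, 0.699, 0.119, 0.695]
wrist_force: [-0.8, -0.3, -2.1]
grip_width: 0.582
```

>>> jog_arm(
  steps=[
    [0, 0, 0, 0, 0],
  ],
)

```text
t: 7.8
position: [638.7, 101.6, 92.3]
ee_rot: [-0.119, 0.699, 0.119, 0.695]
wrist_force: [-0.4, -0.0, -1.5]
grip_width: 0.579
```

```bash
python3 go.py 640 105.4 67;python3 - <<'E'
from h import *
d=robot.get_image("side");cv2.imwrite("pics/s3.png",cv2.resize(d["pixels"][60:310,230:480,::-1],None,fx=2.4,fy=2.4))
E
```

```text
t 7.8 p [638.7 101.6  92.3] yaw 109.4 down [-0.004 -0.002 -1.   ] q6 -1.69 w 50.9 F [-0.4 -0.  -1.5]
shift cm [2.53 0.32 0.26]
```

View pics/s3.png

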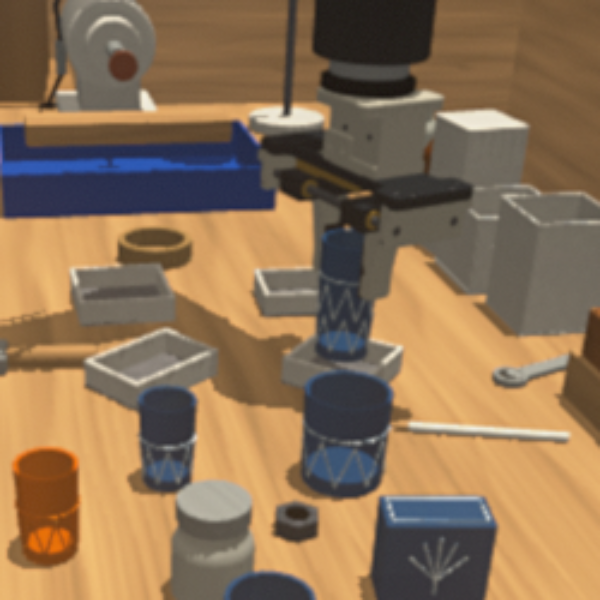

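>>> jog_arm(
  steps=[
    [1.2, 0.2, 0.1, 0, 0],
    [0.7, 0, 0, 0, 0],
    [0.3, 0, 0, 0, 0],
    [0, 0, 0, 0, 0],
  ],
)

```text
t: 8.18
position: [640.0, 105.4, 72.0]
ee_rot: [-0.12, 0.697, 0.12, 0.697]
wrist_force: [-0.7, -0.1, -2.0]
grip_width: 0.582
```

>>> jog_arm(
  steps=[
    [0.15, 0, 0, 0, 0],
    [0.1, 0, 0, 0, 0],
    [0, 0, 0, 0, 0],
  ],
)

```text
t: 8.43
position: [640.5, 105.6, 70.2]
ee_rot: [-0.12, 0.697, 0.12, 0.697]
wrist_force: [1.3, -1.1, -1.9]
grip_width: 0.581
```

>>> jog_arm(
  steps=[
    [0.15, 0, 0, 0, 0],
    [0, 0, 0, 0, 0],
  ],
)

```text
t: 8.6
position: [640.4, 105.5, 68.5]
ee_rot: [-0.12, 0.697, 0.12, 0.697]
wrist_force: [0.5, -0.6, -2.1]
grip_width: 0.582
```

>>> jog_arm(
  steps=[
    [0.1, 0, 0, 0, 0],
    [0, 0, 0, 0, 0],
  ],
)

```text
t: 8.77
position: [640.4, 105.5, 67.5]
ee_rot: [-0.12, 0.697, 0.12, 0.697]
wrist_force: [-0.5, 0.0, -2.7]
grip_width: 0.578
```

>>> jog_arm(
  steps=[
    [0.1, 0, 0, 0, 0],
    [0, 0, 0, 0, 0],
  ],
)

```text
t: 8.93
position: [640.7, 105.6, 67.0]
ee_rot: [-0.12, 0.697, 0.12, 0.697]
wrist_force: [-0.4, 1.0, 2.8]
grip_width: 0.582
```

>>> jog_arm(
  steps=[
    [0.1, 0, 0, 0, 0],
    [0, 0, 0, 0, 0],
  ],
)

```text
t: 9.1
position: [641.0, 105.9, 67.0]
ee_rot: [-0.12, 0.696, 0.12, 0.697]
wrist_force: [-3.2, 0.3, 8.1]
grip_width: 0.58
```

Contact at z≈67, which matches the 3 mm floor. Releasing.

>>> jog_arm(
  steps=[
    [-0.1, 0, 0, 0, 70],
    [0, 0, 0, 0, 80],
    [0, 0, 0, 0, 80],
    [0, 0, 0, 0, 80],
    [0, 0, 0, 0, 80],
  ],
)

```text
t: 9.52
position: [640.4, 105.4, 66.3]
ee_rot: [-0.12, 0.697, 0.119, 0.697]
wrist_force: [0.0, 0.1, -0.2]
grip_width: 0.793
```

>>> jog_arm(
  steps=[
    [-1.0, 0, 0, 0, 85],
    [-2.0, 0, 0, 0, 100],
    [-3.0, 0, 0, 0, 100],
    [-3.0, 0, 0, 0, 100],
    [-2.0, 0, 0, 0, 100],
  ],
)

```text
t: 9.93
position: [641.4, 105.6, 180.4]
ee_rot: [-0.12, 0.696, 0.12, 0.698]
wrist_force: [1.3, 0.6, 0.4]
grip_width: 0.993
```

```bash
python3 go.py 592.5 -61.5 160; python3 - <<'E'
from h import *
d=robot.get_image("side");cv2.imwrite("pics/s4.png",cv2.resize(d["pixels"][60:310,230:480,::-1],None,fx=2.4,fy=2.4))
E
```

```text
t 9.93 p [641.4 105.6 180.4] yaw 109.5 down [ 0.003  0.001 -1.   ] q6 -1.69 w 87.4 F [1.3 0.6 0.4]
shift cm [  2.02 -14.12 -10.19]
```

View pics/s4.png

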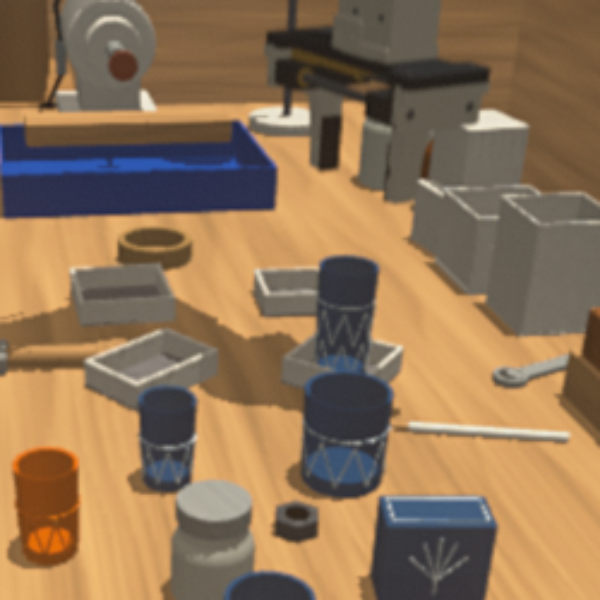

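The tall tumbler stands in box_b at crop (345,310). Next the wide tumbler.

>>> jog_arm(
  steps=[
    [0, -2.0, -1.4, 0, 100],
    [0, -3.1, -2.2, 0, 100],
    [0, -3.1, -2.2, 0, 100],
    [0.5, -3.1, -2.2, 0, 100],
    [1, -2.0, -1.5, 0, 100],
  ],
)

```text
t: 10.4
position: [594.8, -53.9, 163.3]
ee_rot: [-0.12, 0.696, 0.119, 0.698]
wrist_force: [0.2, 0.9, -0.4]
grip_width: 1.001
```

>>> jog_arm(
  steps=[
    [2.0, -0.8, -0.7, 0, 100],
    [2.5, 0, 0, 0, 100],
    [1.0, 0, 0, 0, 100],
    [0, 0, 0, 0, 100],
  ],
)

```text
t: 10.73
position: [589.6, -61.8, 104.5]
ee_rot: [-0.119, 0.698, 0.119, 0.695]
wrist_force: [-0.2, -0.3, -0.1]
grip_width: 1.0
```

```bash
python3 go.py 592.5 -61.5 40; python3 - <<'E'
from h import *
d=robot.get_image("side");cv2.imwrite("pics/s5.png",cv2.resize(d["pixels"][60:310,230:480,::-1],None,fx=2.4,fy=2.4))
for P in ([592.5,-61.5,76],):print((proj(d,P)[0]-[230,60])*2.4)
E
```

```text
t 10.73 p [589.6 -61.8 104.5] yaw 109.4 down [-0.004 -0.001 -1.   ] q6 -1.46 w 88.0 F [-0.2 -0.3 -0.1]
shift cm [ 6.44 -0.07  0.31]
[349.20593984 388.81605033]
```

View pics/s5.png

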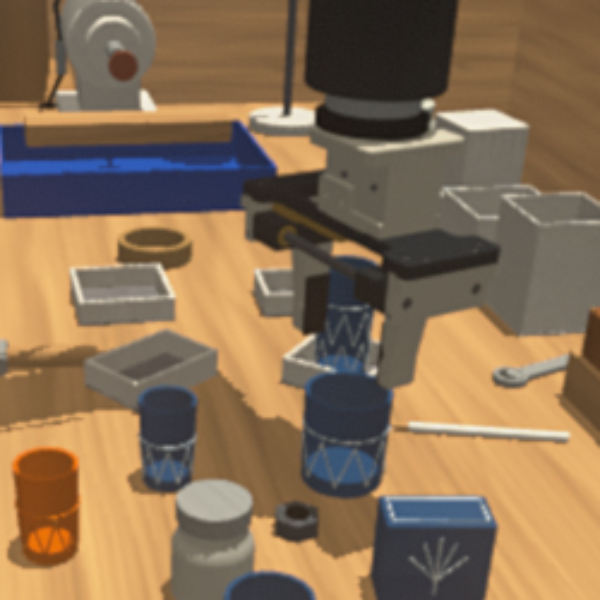

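>>> jog_arm(
  steps=[
    [1.0, 0, 0, 0, 100],
    [0, 0, 0, 0, 100],
    [0, 0, 0, 0, 100],
    [0, 0, 0, 0, 100],
  ],
)

```text
t: 11.12
position: [591.7, -61.0, 97.2]
ee_rot: [-0.12, 0.697, 0.12, 0.697]
wrist_force: [-0.3, 0.1, 0.8]
grip_width: 0.999
```

```bash
python3 go.py 592.5 -61.5 40
```

```text
t 11.12 p [591.7 -61.   97.2] yaw 109.5 down [ 0.001  0.    -1.   ] q6 -1.46 w 87.9 F [-0.3  0.1  0.8]
shift cm [ 5.72 -0.07  0.05]
```

>>> jog_arm(
  steps=[
    [1.0, -0.05, 0, 0, 100],
    [2.0, 0, 0, 0, 100],
    [2.0, 0, 0, 0, 100],
    [0.7, 0, 0, 0, 100],
    [0, 0, 0, 0, 100],
  ],
)

```text
t: 11.53
position: [590.0, -62.1, 37.4]
ee_rot: [-0.119, 0.698, 0.119, 0.696]
wrist_force: [0.1, -0.4, -0.5]
grip_width: 1.003
```

>>> jog_arm(
  steps=[
    [0, 0, 0, 0, 0],
    [0, 0, 0, 0, 0],
    [0, 0, 0, 0, 0],
    [0, 0, 0, 0, 0],
    [0, 0, 0, 0, 0],
  ],
)

```text
t: 11.95
position: [592.1, -61.7, 40.5]
ee_rot: [-0.12, 0.696, 0.12, 0.698]
wrist_force: [0.8, 1.5, 3.2]
grip_width: 0.741
```

>>> jog_arm(
  steps=[
    [0, 0, 0, 0, 0],
    [0, 0, 0, 0, 0],
    [0, 0, 0, 0, 0],
  ],
)

```text
t: 12.2
position: [592.2, -61.7, 40.5]
ee_rot: [-0.12, 0.696, 0.12, 0.698]
wrist_force: [-0.0, 1.7, 6.0]
grip_width: 0.739
```

```bash
python3 go.py 592.5 -61.5 150
```

```text
t 12.2 p [592.2 -61.7  40.5] yaw 109.5 down [ 0.002  0.    -1.   ] q6 -1.46 w 65.0 F [-0.   1.7  6. ]
shift cm [-10.95   0.     0.05]
```

>>> jog_arm(
  steps=[
    [-0.5, 0, 0, 0, 0],
    [-1.5, 0, 0, 0, 0],
    [-3.0, 0, 0, 0, 0],
    [-3.5, 0, 0, 0, 0],
    [-2.5, 0, 0, 0, 0],
  ],
)

```text
t: 12.62
position: [591.4, -62.1, 151.9]
ee_rot: [-0.12, 0.697, 0.119, 0.697]
wrist_force: [1.4, 1.1, -1.7]
grip_width: 0.743
```

```bash
python3 go.py 461.5 295.4 150
```

```text
t 12.62 p [591.4 -62.1 151.9] yaw 109.5 down [ 0. -0. -1.] q6 -1.46 w 65.4 F [ 1.4  1.1 -1.7]
shift cm [ 0.17 38.04 -0.33]
```

>>> jog_arm(
  steps=[
    [0, 1.5, 0, 0, 0],
    [0, 2.5, 0, 0, 0],
    [0, 3.5, 0, 0, 0],
    [0, 3.5, 0, 0, 0],
    [0, 3.5, -0.1, 0, 0],
  ],
)

```text
t: 13.03
position: [541.0, 75.2, 149.4]
ee_rot: [-0.119, 0.697, 0.119, 0.697]
wrist_force: [0.6, -0.4, -2.4]
grip_width: 0.742
```

>>> jog_arm(
  steps=[
    [0, 3.5, -0.1, 0, 0],
    [0, 3.5, -0.1, 0, 0],
    [0, 3.5, 0, 0, 0],
    [0, 3.5, 0, 0, 0],
    [0, 3.5, 0, 0, 0],
  ],
)

```text
t: 13.45
position: [480.6, 239.9, 149.5]
ee_rot: [-0.12, 0.697, 0.119, 0.697]
wrist_force: [1.3, 0.3, -1.8]
grip_width: 0.74
```

>>> jog_arm(
  steps=[
    [0, 3.5, 0, 0, 0],
    [0, 1.7, 0, 0, 0],
    [0, 0.8, 0, 0, 0],
    [1.0, 0, 0, 0, 0],
    [1, 0, 0, 0, 0],
  ],
)

```text
t: 13.87
position: [461.7, 295.2, 129.0]
ee_rot: [-0.12, 0.697, 0.12, 0.697]
wrist_force: [-0.2, -0.4, -2.3]
grip_width: 0.743
```

>>> jog_arm(
  steps=[
    [2, 0, 0, 0, 0],
    [2, 0, 0, 0, 0],
    [1, 0, 0, 0, 0],
    [0, 0, 0, 0, 0],
    [0, 0, 0, 0, 0],
  ],
)

```text
t: 14.28
position: [462.0, 294.2, 79.0]
ee_rot: [-0.12, 0.697, 0.119, 0.696]
wrist_force: [0.4, -0.6, -1.0]
grip_width: 0.742
```

```bash
python3 go.py 461.5 295.4 45;python3 - <<'E'
from h import *
d=robot.get_image("side");cv2.imwrite("pics/s6.png",cv2.resize(d["pixels"][60:310,180:430,::-1],None,fx=2.4,fy=2.4))
E
```

```text
t 14.28 p [462.  294.2  79. ] yaw 109.4 down [-0.001 -0.002 -1.   ] q6 -2.16 w 65.3 F [ 0.4 -0.6 -1. ]
shift cm [ 3.4   0.14 -0.  ]
```

View pics/s6.png

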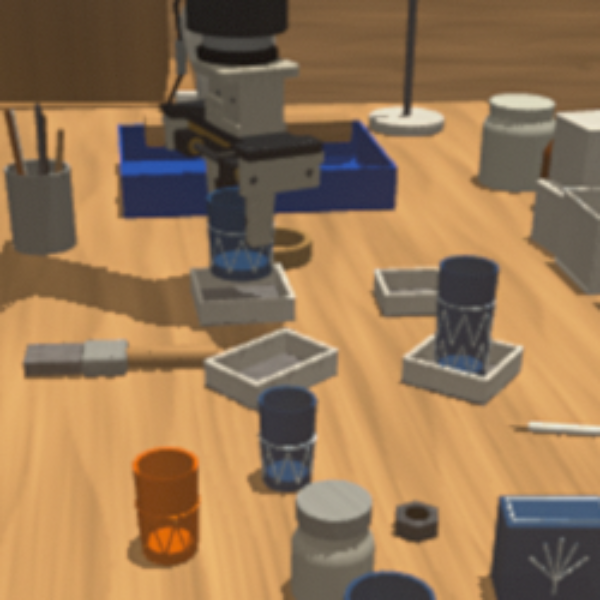

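The wide tumbler hangs upright over box_a at crop (243,245). The tall one is centred in box_b at (465,310).

>>> jog_arm(
  steps=[
    [1.3, 0.1, 0, 0, 0],
    [1.0, 0, 0, 0, 0],
    [0.5, 0, 0, 0, 0],
    [0.2, 0, 0, 0, 0],
    [0, 0, 0, 0, 0],
  ],
)

```text
t: 14.75
position: [461.6, 296.1, 49.4]
ee_rot: [-0.12, 0.697, 0.119, 0.697]
wrist_force: [0.6, -0.4, -0.9]
grip_width: 0.74
```

>>> jog_arm(
  steps=[
    [0.2, 0, 0, 0, 0],
    [0, 0, 0, 0, 0],
    [0, 0, 0, 0, 0],
  ],
)

```text
t: 15.0
position: [461.7, 296.5, 47.9]
ee_rot: [-0.12, 0.697, 0.12, 0.697]
wrist_force: [-0.1, 0.3, -1.8]
grip_width: 0.74
```

>>> jog_arm(
  steps=[
    [0.1, 0, 0, 0, 0],
    [0, 0, 0, 0, 0],
  ],
)

```text
t: 15.17
position: [461.6, 296.4, 46.7]
ee_rot: [-0.12, 0.697, 0.12, 0.697]
wrist_force: [1.0, 0.1, -1.7]
grip_width: 0.741
```

>>> jog_arm(
  steps=[
    [0.1, 0, 0, 0, 0],
    [0, 0, 0, 0, 0],
  ],
)

```text
t: 15.33
position: [461.5, 296.3, 45.5]
ee_rot: [-0.12, 0.697, 0.12, 0.697]
wrist_force: [0.1, 0.6, -1.3]
grip_width: 0.74
```

>>> jog_arm(
  steps=[
    [0.1, 0, 0, 0, 0],
    [0, 0, 0, 0, 0],
  ],
)

```text
t: 15.5
position: [461.5, 296.3, 44.4]
ee_rot: [-0.12, 0.697, 0.12, 0.697]
wrist_force: [-0.1, 0.1, -0.6]
grip_width: 0.743
```

>>> jog_arm(
  steps=[
    [0.1, 0, 0, 0, 0],
    [0, 0, 0, 0, 0],
  ],
)

```text
t: 15.67
position: [461.7, 296.4, 43.6]
ee_rot: [-0.12, 0.697, 0.12, 0.697]
wrist_force: [-0.4, 0.0, -1.5]
grip_width: 0.74
```

>>> jog_arm(
  steps=[
    [0.05, 0, 0, 0, 0],
    [0, 0, 0, 0, 0],
  ],
)

```text
t: 15.83
position: [461.8, 296.4, 43.6]
ee_rot: [-0.12, 0.697, 0.12, 0.697]
wrist_force: [-0.9, -0.1, 3.0]
grip_width: 0.74
```

>>> jog_arm(
  steps=[
    [0, 0, 0, 0, 85],
    [0, 0, 0, 0, 92],
    [0, 0, 0, 0, 92],
    [0, 0, 0, 0, 92],
    [0, 0, 0, 0, 92],
  ],
)

```text
t: 16.25
position: [461.6, 296.3, 43.0]
ee_rot: [-0.12, 0.697, 0.12, 0.697]
wrist_force: [0.2, -0.9, 0.3]
grip_width: 0.92
```

>>> jog_arm(
  steps=[
    [-1.0, 0, 0, 0, 92],
    [-2.0, 0, 0, 0, 100],
    [-3.0, 0, 0, 0, 100],
    [-3.0, 0, 0, 0, 100],
    [-2.0, 0, 0, 0, 100],
  ],
)

```text
t: 16.67
position: [462.4, 296.8, 156.7]
ee_rot: [-0.119, 0.696, 0.12, 0.698]
wrist_force: [-0.6, 0.2, 0.1]
grip_width: 0.999
```

```bash
python3 go.py 607 -209 160 77.9;python3 - <<'E'
from h import *
d=robot.get_image("side");cv2.imwrite("pics/s7.png",cv2.resize(d["pixels"][60:310,180:430,::-1],None,fx=2.4,fy=2.4))
E
```

```text
t 16.67 p [462.4 296.8 156.7] yaw 109.5 down [ 0.002  0.002 -1.   ] q6 -2.16 w 87.9 F [-0.6  0.2  0.1]
turn deg 31.6
after turn shift cm [ -0.31 -46.43  24.75]
shift cm [ -0.39 -52.51  -3.25]
```

View pics/s7.png

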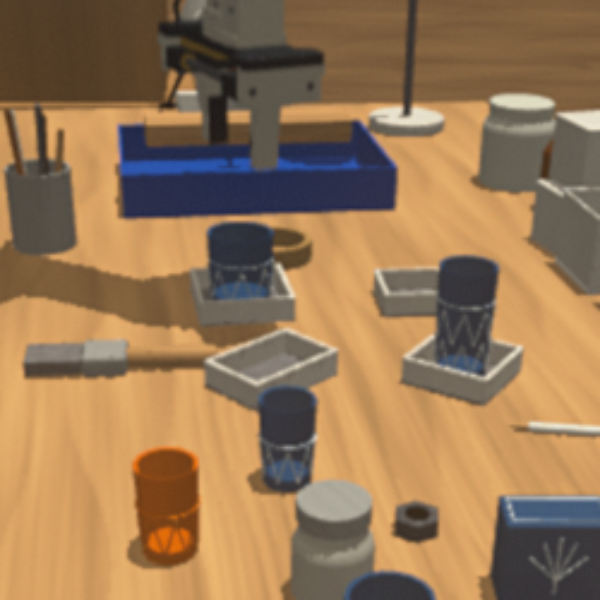

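The wide tumbler stands in box_a at crop (242,265). The small cup comes next because no turn is needed for it.

```bash
python3 go.py 459.1 -47 110
```

```text
t 16.72 p [463.8 298.1 160.2] yaw 109.5 down [ 0.006  0.005 -1.   ] q6 -2.16 w 87.9 F [1.6 1.6 4.3]
shift cm [  4.83 -32.38 -12.02]
```

>>> jog_arm(
  steps=[
    [0, -1.5, -0.55, 0, 100],
    [0, -2.5, -0.95, 0, 100],
    [0, -3.5, -1.3, 0, 100],
    [0, -3.5, -1.3, 0, 100],
    [0, -3.5, -1.3, 0, 100],
  ],
)

```text
t: 17.13
position: [458.3, 139.8, 153.2]
ee_rot: [-0.12, 0.697, 0.12, 0.697]
wrist_force: [0.8, 0.7, 0.0]
grip_width: 1.003
```

>>> jog_arm(
  steps=[
    [0, -3.5, -1.3, 0, 100],
    [0, -3.5, -1.3, 0, 100],
    [0, -3.5, -1.3, 0, 100],
    [0, -3.5, -1.3, 0, 100],
    [1, -2.5, -0.9, 0, 100],
  ],
)

```text
t: 17.55
position: [456.6, -36.7, 144.8]
ee_rot: [-0.119, 0.696, 0.119, 0.698]
wrist_force: [1.0, 0.2, 0.6]
grip_width: 0.998
```

>>> jog_arm(
  steps=[
    [1.5, -1.4, -0.5, 0, 100],
    [2.0, 0, 0, 0, 100],
    [0.8, 0, 0, 0, 100],
    [0, 0, 0, 0, 100],
    [0, 0, 0, 0, 100],
  ],
)

```text
t: 17.97
position: [456.4, -49.1, 100.3]
ee_rot: [-0.12, 0.697, 0.12, 0.697]
wrist_force: [-1.0, 1.2, 0.4]
grip_width: 0.998
```

```bash
python3 go.py 459.1 -47 37;python3 - <<'E'
from h import *
d=robot.get_image("side");cv2.imwrite("pics/s8.png",cv2.resize(d["pixels"][60:310,180:430,::-1],None,fx=2.4,fy=2.4))
E
```

```text
t 17.97 p [456.4 -49.1 100.3] yaw 109.5 down [-0.001 -0.001 -1.   ] q6 -1.55 w 87.8 F [-1.   1.2  0.4]
shift cm [6.33 0.11 0.33]
```

View pics/s8.png

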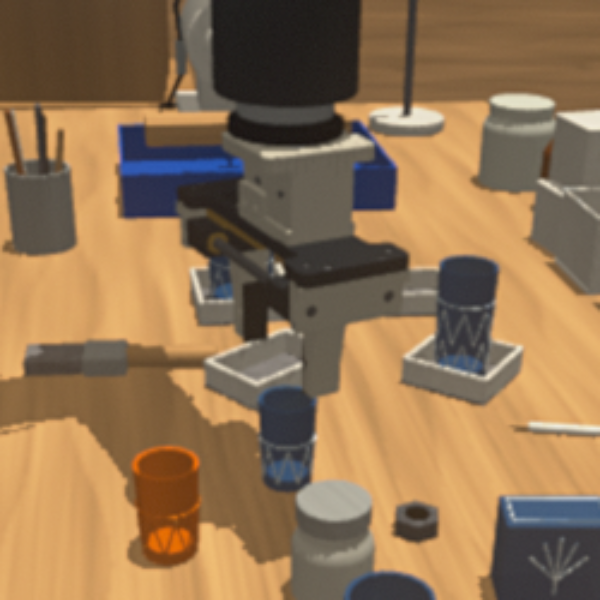

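The fingers straddle the blue cup, whose rim is at crop (287,400). The orange cup stands well aside at (166,500).

>>> jog_arm(
  steps=[
    [1.0, 0.1, 0.3, 0, 100],
    [2.0, 0, 0, 0, 100],
    [2.2, 0, 0, 0, 100],
    [0.9, 0, 0, 0, 100],
    [0, 0, 0, 0, 100],
  ],
)

```text
t: 18.43
position: [458.1, -47.0, 38.1]
ee_rot: [-0.12, 0.698, 0.12, 0.696]
wrist_force: [-0.9, -0.3, 0.2]
grip_width: 0.998
```

>>> jog_arm(
  steps=[
    [0, 0, 0, 0, 30],
    [0, 0, 0, 0, 0],
    [0, 0, 0, 0, 0],
    [0, 0, 0, 0, 0],
    [0, 0, 0, 0, 0],
  ],
)

```text
t: 18.85
position: [459.4, -47.1, 39.8]
ee_rot: [-0.12, 0.696, 0.12, 0.697]
wrist_force: [0.3, 0.3, -0.4]
grip_width: 0.685
```

>>> jog_arm(
  steps=[
    [0, 0, 0, 0, 0],
    [0, 0, 0, 0, 0],
    [0, 0, 0, 0, 0],
    [0, 0, 0, 0, 0],
    [0, 0, 0, 0, 0],
  ],
)

```text
t: 19.27
position: [459.1, -47.2, 39.2]
ee_rot: [-0.12, 0.697, 0.12, 0.697]
wrist_force: [-0.5, 1.0, 1.7]
grip_width: 0.483
```

>>> jog_arm(
  steps=[
    [0, 0, 0, 0, 0],
    [0, 0, 0, 0, 0],
  ],
)

```text
t: 19.43
position: [459.1, -47.2, 39.2]
ee_rot: [-0.12, 0.697, 0.12, 0.697]
wrist_force: [-0.8, 1.0, 2.9]
grip_width: 0.482
```

```bash
python3 go.py 636.5 279 160
```

```text
t 19.43 p [459.1 -47.2  39.2] yaw 109.5 down [ 0.  0. -1.] q6 -1.56 w 42.4 F [-0.8  1.   2.9]
shift cm [-12.08  24.83  27.6 ]
```

>>> jog_arm(
  steps=[
    [-0.5, 0, 0, 0, 0],
    [-2.0, 0, 0, 0, 0],
    [-3.5, 0, 0, 0, 0],
    [-3.5, 0, 0, 0, 0],
    [-2.5, 0, 0, 0, 0],
  ],
)

```text
t: 19.85
position: [459.3, -47.4, 161.9]
ee_rot: [-0.12, 0.696, 0.12, 0.697]
wrist_force: [1.2, 0.7, -0.7]
grip_width: 0.483
```

>>> jog_arm(
  steps=[
    [-1, 1.0, 1.1, 0, 0],
    [0, 1.6, 1.8, 0, 0],
    [0, 2.4, 2.7, 0, 0],
    [0, 2.4, 2.7, 0, 0],
    [0, 2.4, 2.7, 0, 0],
  ],
)

```text
t: 20.27
position: [530.2, 83.0, 169.5]
ee_rot: [-0.119, 0.697, 0.119, 0.697]
wrist_force: [1.7, -0.9, -1.3]
grip_width: 0.481
```

>>> jog_arm(
  steps=[
    [0, 2.4, 2.7, 0, 0],
    [0, 2.4, 2.7, 0, 0],
    [0, 2.4, 2.7, 0, 0],
    [0, 2.4, 2.7, 0, 0],
    [0, 2.4, 2.7, 0, 0],
  ],
)

```text
t: 20.68
position: [617.5, 241.3, 168.8]
ee_rot: [-0.12, 0.697, 0.119, 0.697]
wrist_force: [1.9, -1.4, -0.7]
grip_width: 0.479
```

>>> jog_arm(
  steps=[
    [0, 2.0, 2.1, 0, 0],
    [0, 1.0, 1.0, 0, 0],
    [1, 0, 0, 0, 0],
    [2, 0, 0, 0, 0],
    [0, 0, 0, 0, 0],
  ],
)

```text
t: 21.1
position: [633.9, 277.3, 134.5]
ee_rot: [-0.12, 0.699, 0.119, 0.695]
wrist_force: [-1.6, -0.0, -3.5]
grip_width: 0.482
```

```bash
python3 go.py 636.5 279 42
```

```text
t 21.1 p [633.9 277.3 134.5] yaw 109.4 down [-0.006 -0.003 -1.   ] q6 -1.92 w 42.4 F [-1.6 -0.  -3.5]
shift cm [9.24 0.08 0.36]
```

>>> jog_arm(
  steps=[
    [1.5, 0, 0.1, 0, 0],
    [2.5, 0, 0, 0, 0],
    [1.5, 0, 0, 0, 0],
    [0, 0, 0, 0, 0],
    [0, 0, 0, 0, 0],
  ],
)

```text
t: 21.52
position: [637.0, 278.0, 84.0]
ee_rot: [-0.12, 0.698, 0.119, 0.696]
wrist_force: [-0.2, -0.2, -0.9]
grip_width: 0.48
```

```bash
python3 go.py 636.5 279 42; python3 - <<'E'
from h import *
d=robot.get_image("side");cv2.imwrite("pics/s9.png",cv2.resize(d["pixels"][60:310,180:430,::-1],None,fx=2.4,fy=2.4))
E
```

```text
t 21.52 p [637. 278.  84.] yaw 109.5 down [-0.001 -0.002 -1.   ] q6 -1.92 w 42.2 F [-0.2 -0.2 -0.9]
shift cm [ 4.2   0.12 -0.01]
```

View pics/s9.png

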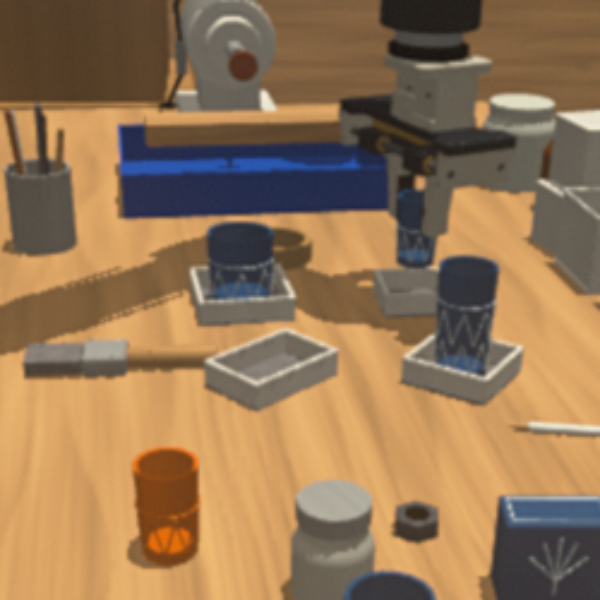

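The cup is upright over box_c at crop (415,245). Lowering to a tip height of about 42.

>>> jog_arm(
  steps=[
    [1.5, 0, 0, 0, 0],
    [1.3, 0, 0, 0, 0],
    [0.6, 0, 0, 0, 0],
    [0.2, 0, 0, 0, 0],
    [0, 0, 0, 0, 0],
  ],
)

```text
t: 21.98
position: [637.3, 278.7, 47.7]
ee_rot: [-0.12, 0.697, 0.119, 0.697]
wrist_force: [0.6, -0.2, -0.3]
grip_width: 0.483
```

>>> jog_arm(
  steps=[
    [0.2, 0, 0, 0, 0],
    [0, 0, 0, 0, 0],
    [0, 0, 0, 0, 0],
  ],
)

```text
t: 22.23
position: [637.7, 279.1, 46.6]
ee_rot: [-0.119, 0.697, 0.12, 0.697]
wrist_force: [0.4, -0.6, -0.6]
grip_width: 0.485
```

>>> jog_arm(
  steps=[
    [0.1, 0, 0, 0, 0],
    [0, 0, 0, 0, 0],
  ],
)

```text
t: 22.4
position: [637.5, 279.0, 45.2]
ee_rot: [-0.12, 0.697, 0.12, 0.697]
wrist_force: [0.0, 0.6, -2.0]
grip_width: 0.482
```

>>> jog_arm(
  steps=[
    [0.1, 0, 0, 0, 0],
    [0, 0, 0, 0, 0],
  ],
)

```text
t: 22.57
position: [637.4, 278.9, 44.0]
ee_rot: [-0.12, 0.697, 0.12, 0.697]
wrist_force: [-0.3, 0.9, -1.0]
grip_width: 0.483
```

>>> jog_arm(
  steps=[
    [0.1, 0, 0, 0, 0],
    [0, 0, 0, 0, 0],
  ],
)

```text
t: 22.73
position: [637.4, 278.9, 42.9]
ee_rot: [-0.12, 0.697, 0.12, 0.697]
wrist_force: [-1.0, -0.5, -1.4]
grip_width: 0.479
```

>>> jog_arm(
  steps=[
    [0.1, 0, 0, 0, 0],
    [0, 0, 0, 0, 0],
  ],
)

```text
t: 22.9
position: [637.7, 279.1, 42.3]
ee_rot: [-0.12, 0.697, 0.12, 0.697]
wrist_force: [-0.9, 0.3, 0.5]
grip_width: 0.483
```

>>> jog_arm(
  steps=[
    [0.1, 0, 0, 0, 0],
    [0, 0, 0, 0, 0],
  ],
)

```text
t: 23.07
position: [637.9, 279.3, 42.2]
ee_rot: [-0.12, 0.696, 0.12, 0.697]
wrist_force: [-2.2, -1.2, 5.6]
grip_width: 0.482
```

Contact at 42.2. Releasing; then I'll work out the block move.

>>> jog_arm(
  steps=[
    [-0.1, 0, 0, 0, 60],
    [0, 0, 0, 0, 70],
    [0, 0, 0, 0, 70],
    [0, 0, 0, 0, 70],
    [0, 0, 0, 0, 70],
  ],
)

```text
t: 23.48
position: [637.4, 278.8, 41.9]
ee_rot: [-0.12, 0.697, 0.119, 0.697]
wrist_force: [-0.4, 0.0, 0.8]
grip_width: 0.698
```

>>> jog_arm(
  steps=[
    [-1.0, 0, 0, 0, 70],
    [-2.0, 0, 0, 0, 75],
    [-3.5, 0, 0, 0, 75],
    [-3.5, 0, 0, 0, 75],
    [-2.5, 0, 0, 0, 75],
  ],
)

```text
t: 23.9
position: [638.3, 279.2, 171.2]
ee_rot: [-0.119, 0.696, 0.12, 0.698]
wrist_force: [1.1, -0.2, 0.4]
grip_width: 0.748
```

>>> jog_arm(
  steps=[
    [-1.0, 0, 0, 0, 75],
    [0, 0, 0, 0, 75],
  ],
)

```text
t: 24.07
position: [639.0, 279.8, 181.7]
ee_rot: [-0.119, 0.695, 0.121, 0.699]
wrist_force: [0.4, 1.0, 0.1]
grip_width: 0.753
```

```bash
python3 go.py 607 -209 165 77.9; python3 - <<'E'
from h import *
d=robot.get_image("side");cv2.imwrite("pics/s10.png",cv2.resize(d["pixels"][60:310,180:430,::-1],None,fx=2.4,fy=2.4))
E
```

```text
t 24.07 p [639.  279.8 181.7] yaw 109.5 down [ 0.005  0.004 -1.   ] q6 -1.92 w 66.3 F [0.4 1.  0.1]
turn deg 31.6
after turn shift cm [  1.64 -48.47   7.11]
shift cm [  1.48 -45.01 -19.33]
```

View pics/s10.png

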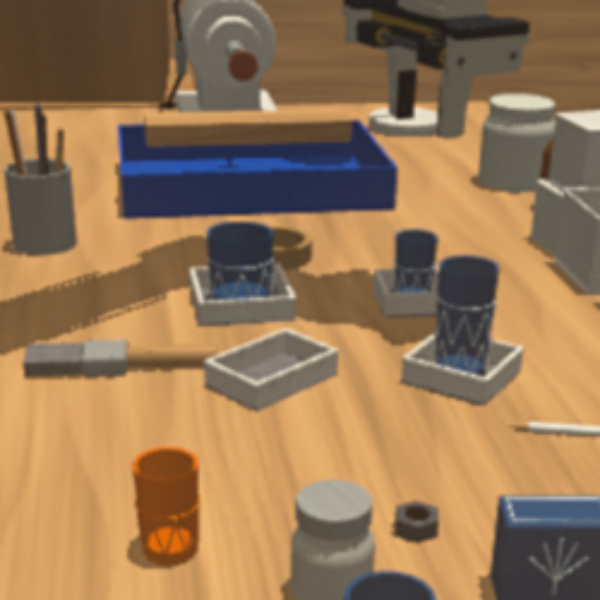

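The cup stands in box_c at crop (415,262). Now I'll turn for the block and travel there.

>>> jog_arm(
  steps=[
    [0, 0, 0, 4, 75],
    [0, 0, 0, 7, 75],
    [0, 0, 0, 7, 75],
    [0, 0, 0, 7, 75],
    [0, 0, 0, 6.6, 75],
  ],
)

```text
t: 24.53
position: [636.6, 278.4, 175.2]
ee_rot: [0.076, 0.704, -0.078, 0.702]
wrist_force: [0.2, -0.1, 0.2]
grip_width: 0.75
```

>>> jog_arm(
  steps=[
    [0, -1.5, 0.2, 0, 75],
    [0, -2.5, 0.4, 0, 75],
    [0, -3.6, 0.5, 0, 75],
    [0, -3.6, 0.5, 0, 75],
    [0, -3.6, 0.5, 0, 75],
  ],
)

```text
t: 24.95
position: [625.6, 127.9, 175.5]
ee_rot: [0.073, 0.704, -0.074, 0.702]
wrist_force: [-0.1, -0.8, -0.6]
grip_width: 0.752
```

>>> jog_arm(
  steps=[
    [0, -3.6, 0.5, 0, 75],
    [0, -3.6, 0.5, 0, 75],
    [0, -3.6, 0.5, 0, 75],
    [0, -3.6, 0.5, 0, 75],
    [0, -3.6, 0.6, 0, 75],
  ],
)

```text
t: 25.37
position: [612.9, -53.7, 175.9]
ee_rot: [0.074, 0.704, -0.074, 0.702]
wrist_force: [1.3, -0.6, 0.3]
grip_width: 0.75
```

```bash
python3 go.py 607 -209 165 77.9
```

```text
t 25.37 p [612.9 -53.7 175.9] yaw 78.0 down [-0.002 -0.    -1.   ] q6 -2.01 w 66.0 F [ 1.3 -0.6  0.3]
turn deg 0.1
after turn shift cm [  1.1  -15.31   2.68]
shift cm [  1.1  -15.31   2.66]
```

>>> jog_arm(
  steps=[
    [0, -3.6, 0.6, 0, 75],
    [0, -3.6, 0.6, 0, 75],
    [0, -3.5, 0.6, 0, 75],
    [0, -2.8, 0.4, 0, 75],
    [1, -1.2, 0.2, 0, 75],
  ],
)

```text
t: 25.78
position: [606.4, -204.1, 167.4]
ee_rot: [0.075, 0.703, -0.075, 0.703]
wrist_force: [0.4, 0.2, 0.7]
grip_width: 0.752
```

>>> jog_arm(
  steps=[
    [2.5, 0, 0, 0, 75],
    [2.5, 0, 0, 0, 75],
    [1.0, 0, 0, 0, 75],
    [0, 0, 0, 0, 75],
    [0, 0, 0, 0, 75],
  ],
)

```text
t: 26.2
position: [606.7, -200.2, 106.5]
ee_rot: [0.074, 0.704, -0.074, 0.703]
wrist_force: [0.3, -0.3, 0.9]
grip_width: 0.75
```

```bash
python3 go.py 607 -209 38 77.9; python3 - <<'E'
from h import *
d=robot.get_image("side");cv2.imwrite("pics/s11.png",cv2.resize(d["pixels"][180:430,280:530,::-1],None,fx=2.4,fy=2.4))
E
```

```text
t 26.2 p [ 606.7 -200.2  106.5] yaw 77.9 down [-0.002 -0.    -1.   ] q6 -1.77 w 66.0 F [ 0.3 -0.3  0.9]
turn deg 0.0
after turn shift cm [ 6.85 -0.85  0.23]
shift cm [ 6.85 -0.85  0.23]
```

View pics/s11.png

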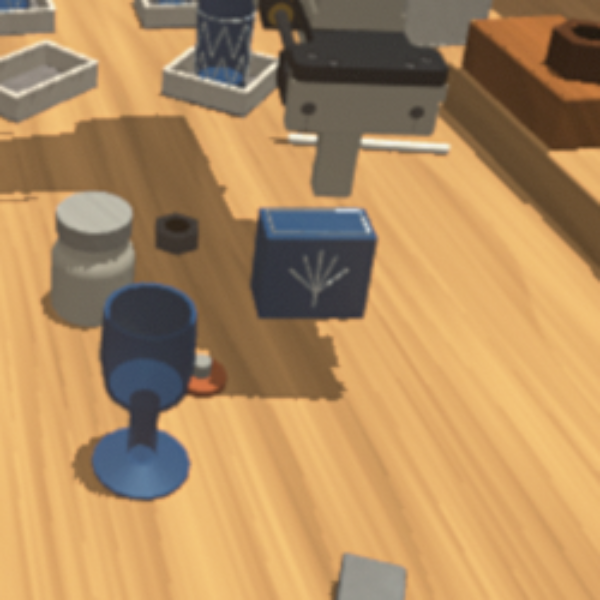

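Now that the tall tumbler is gone, the block at crop (315,265) is fully visible. Quick refit before gripping.

```bash
python3 - <<'E'
from fit import *
S=robot.get_image("side")
r=robot.regions_of("side","glass_block")[0];print(r["score"],r["mask"].sum())
p,i=fit([S],[r["mask"]],box(70,36,64),[607,-209],1)
print(p,i)
E
```

```text
0.67 2258
[np.float64(607.5077683960163), np.float64(-207.34642052060835), np.float64(2.9310244239592027)] [np.float64(0.961)]
```

>>> jog_arm(
  steps=[
    [1.0, -0.8, 0.2, 0, 75],
    [2.0, 0, 0, 0, 75],
    [2.5, 0, 0, 0, 75],
    [1.3, 0, 0, 0, 75],
    [0, 0, 0, 0, 75],
  ],
)

```text
t: 26.77
position: [605.2, -208.7, 35.8]
ee_rot: [0.075, 0.705, -0.075, 0.701]
wrist_force: [-0.8, 0.1, -0.9]
grip_width: 0.748
```

>>> jog_arm(
  steps=[
    [0, 0, 0, 0, 40],
    [0, 0, 0, 0, 0],
    [0, 0, 0, 0, 0],
    [0, 0, 0, 0, 0],
    [0, 0, 0, 0, 0],
  ],
)

```text
t: 27.18
position: [608.1, -208.5, 40.2]
ee_rot: [0.075, 0.702, -0.075, 0.704]
wrist_force: [0.8, 3.4, 2.0]
grip_width: 0.435
```

>>> jog_arm(
  steps=[
    [0, 0, 0, 0, 0],
    [0, 0, 0, 0, 0],
    [0, 0, 0, 0, 0],
    [0, 0, 0, 0, 0],
    [0, 0, 0, 0, 0],
  ],
)

```text
t: 27.6
position: [608.1, -208.6, 40.1]
ee_rot: [0.075, 0.703, -0.075, 0.704]
wrist_force: [0.1, 3.1, 5.8]
grip_width: 0.417
```

```bash
python3 go.py 470 122 150 126.7
```

```text
t 27.6 p [ 608.1 -208.6   40.1] yaw 77.9 down [ 0.002 -0.    -1.   ] q6 -1.75 w 36.7 F [0.1 3.1 5.8]
turn deg -48.8
after turn shift cm [-10.97  34.76   8.7 ]
shift cm [-11.03  29.42 -20.42]
```

>>> jog_arm(
  steps=[
    [-0.3, 0, 0, 0, 0],
    [-1.0, 0, 0, 0, 0],
    [-2.5, 0, 0, 0, 0],
    [-3.0, 0, 0, 0, 0],
    [-2.5, 0, 0, -3, 0],
  ],
)

```text
t: 28.02
position: [606.6, -208.7, 133.4]
ee_rot: [0.057, 0.705, -0.057, 0.704]
wrist_force: [1.5, 0.2, -3.1]
grip_width: 0.414
```

>>> jog_arm(
  steps=[
    [-1.5, 0, 0, -6, 0],
    [0, 0, 0, -6.5, 0],
    [0, 0, 0, -6.5, 0],
    [0, 0, 0, -6.5, 0],
    [0, 0, 0, -6.5, 0],
  ],
)

```text
t: 28.43
position: [606.5, -208.6, 147.1]
ee_rot: [-0.142, 0.693, 0.142, 0.692]
wrist_force: [0.8, 1.0, -4.2]
grip_width: 0.417
```

>>> jog_arm(
  steps=[
    [0, 0, 0, -6.5, 0],
    [0, 0, 0, -4.8, 0],
    [0, 0, 0, -2.5, 0],
    [0, 0, 0, 0, 0],
  ],
)

```text
t: 28.77
position: [606.6, -208.6, 146.9]
ee_rot: [-0.223, 0.671, 0.223, 0.671]
wrist_force: [-0.7, -0.1, -4.2]
grip_width: 0.414
```

```bash
python3 go.py 470 122 150 126.7; python3 - <<'E'
from h import *
d=robot.get_image("side");cv2.imwrite("pics/s12.png",cv2.resize(d["pixels"][180:430,280:530,::-1],None,fx=2.4,fy=2.4))
E
```

```text
t 28.77 p [ 606.6 -208.6  146.9] yaw 126.8 down [-0.001  0.    -1.   ] q6 -0.9 w 36.4 F [-0.7 -0.1 -4.2]
turn deg 0.1
after turn shift cm [-0.28 34.67  8.81]
shift cm [-0.28 34.66  8.84]
```

View pics/s12.png

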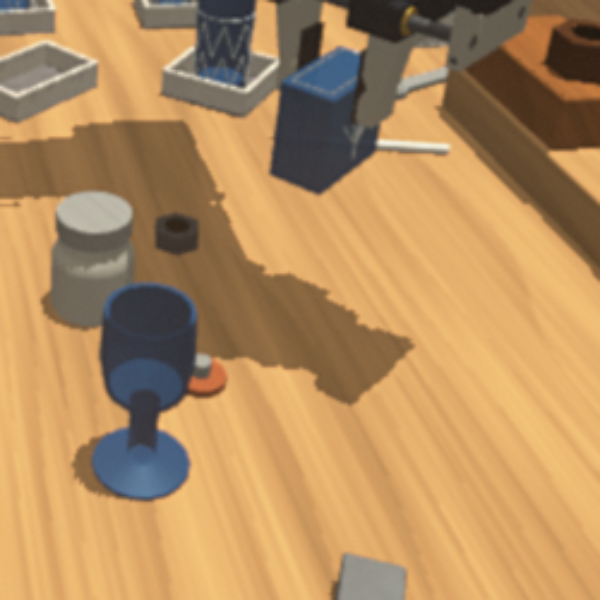

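>>> jog_arm(
  steps=[
    [0, 1.5, 0.4, 0, 0],
    [0, 2.5, 0.6, 0, 0],
    [0, 3.4, 0.9, 0, 0],
    [0, 3.4, 0.9, 0, 0],
    [0, 3.4, 0.9, 0, 0],
  ],
)

```text
t: 29.23
position: [550.8, -71.4, 146.9]
ee_rot: [-0.221, 0.672, 0.222, 0.671]
wrist_force: [1.3, 1.1, -4.6]
grip_width: 0.415
```

>>> jog_arm(
  steps=[
    [0, 3.4, 0.9, 0, 0],
    [0, 3.4, 0.9, 0, 0],
    [0, 3.4, 0.8, 0, 0],
    [0, 3.4, 0.8, 0, 0],
    [0, 3.4, 0.8, 0, 0],
  ],
)

```text
t: 29.65
position: [482.9, 90.2, 147.3]
ee_rot: [-0.222, 0.671, 0.222, 0.671]
wrist_force: [0.5, 1.0, -4.6]
grip_width: 0.418
```

>>> jog_arm(
  steps=[
    [0, 2.2, 0.6, 0, 0],
    [0, 1.3, 0.3, 0, 0],
    [1.5, 0, 0, 0, 0],
    [2.0, 0, 0, 0, 0],
    [0, 0, 0, 0, 0],
  ],
)

```text
t: 30.07
position: [468.0, 121.7, 109.4]
ee_rot: [-0.222, 0.673, 0.222, 0.67]
wrist_force: [-0.8, -1.8, -4.9]
grip_width: 0.411
```

>>> jog_arm(
  steps=[
    [1, 0, 0, 0, 0],
    [1.5, 0, 0, 0, 0],
    [1, 0, 0, 0, 0],
    [0, 0, 0, 0, 0],
    [0, 0, 0, 0, 0],
  ],
)

```text
t: 30.48
position: [470.6, 122.0, 77.5]
ee_rot: [-0.222, 0.672, 0.222, 0.671]
wrist_force: [0.6, -0.1, -3.3]
grip_width: 0.413
```

```bash
python3 go.py 470 122 43 126.7; python3 - <<'E'
from h import *
d=robot.get_image("side");cv2.imwrite("pics/s13.png",cv2.resize(d["pixels"][60:310,180:430,::-1],None,fx=2.4,fy=2.4))
E
```

```text
t 30.48 p [470.6 122.   77.5] yaw 126.6 down [-0.001 -0.001 -1.   ] q6 -1.59 w 36.4 F [ 0.6 -0.1 -3.3]
turn deg -0.1
after turn shift cm [ 3.45  0.03 -0.04]
shift cm [ 3.45  0.03 -0.04]
```

View pics/s13.png

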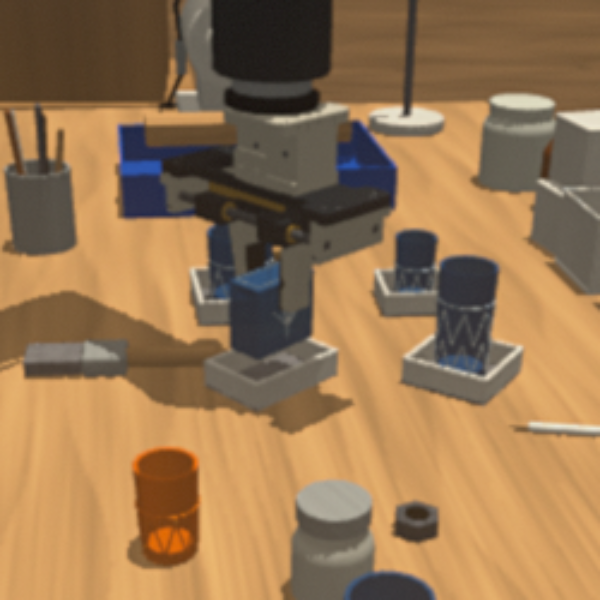

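The block is aligned with box_d and upright, at crop (270,310). Lowering to about 43.

>>> jog_arm(
  steps=[
    [1.2, 0, 0, 0, 0],
    [1.0, 0, 0, 0, 0],
    [0.5, 0, 0, 0, 0],
    [0.2, 0, 0, 0, 0],
    [0, 0, 0, 0, 0],
  ],
)

```text
t: 30.95
position: [470.9, 122.3, 48.4]
ee_rot: [-0.222, 0.671, 0.222, 0.671]
wrist_force: [0.1, 0.7, -3.7]
grip_width: 0.417
```

>>> jog_arm(
  steps=[
    [0.1, 0, 0, 0, 0],
    [0, 0, 0, 0, 0],
    [0, 0, 0, 0, 0],
  ],
)

```text
t: 31.2
position: [471.0, 122.4, 47.5]
ee_rot: [-0.222, 0.671, 0.222, 0.671]
wrist_force: [1.0, 0.0, -2.9]
grip_width: 0.413
```

>>> jog_arm(
  steps=[
    [0.1, 0, 0, 0, 0],
    [0, 0, 0, 0, 0],
  ],
)

```text
t: 31.37
position: [470.7, 122.3, 46.2]
ee_rot: [-0.222, 0.671, 0.222, 0.671]
wrist_force: [-0.5, -0.1, -3.7]
grip_width: 0.413
```

>>> jog_arm(
  steps=[
    [0.1, 0, 0, 0, 0],
    [0, 0, 0, 0, 0],
  ],
)

```text
t: 31.53
position: [470.6, 122.2, 44.9]
ee_rot: [-0.222, 0.671, 0.222, 0.671]
wrist_force: [-0.7, 0.2, -3.5]
grip_width: 0.416
```

>>> jog_arm(
  steps=[
    [0.1, 0, 0, 0, 0],
    [0, 0, 0, 0, 0],
  ],
)

```text
t: 31.7
position: [470.6, 122.2, 43.9]
ee_rot: [-0.222, 0.671, 0.222, 0.671]
wrist_force: [-0.4, 0.1, -3.0]
grip_width: 0.411
```

>>> jog_arm(
  steps=[
    [0.1, 0, 0, 0, 0],
    [0, 0, 0, 0, 0],
  ],
)

```text
t: 31.87
position: [470.8, 122.3, 43.1]
ee_rot: [-0.222, 0.671, 0.222, 0.671]
wrist_force: [0.5, -0.6, -2.2]
grip_width: 0.415
```

>>> jog_arm(
  steps=[
    [0.1, 0, 0, 0, 0],
    [0, 0, 0, 0, 0],
  ],
)

```text
t: 32.03
position: [471.0, 122.5, 42.9]
ee_rot: [-0.223, 0.671, 0.223, 0.671]
wrist_force: [-3.9, 1.0, 8.0]
grip_width: 0.411
```

>>> jog_arm(
  steps=[
    [-0.1, 0, 0, 0, 55],
    [0, 0, 0, 0, 65],
    [0, 0, 0, 0, 65],
    [0, 0, 0, 0, 65],
    [0, 0, 0, 0, 65],
  ],
)

```text
t: 32.45
position: [470.8, 122.3, 43.1]
ee_rot: [-0.222, 0.671, 0.222, 0.671]
wrist_force: [-0.9, -0.4, 0.3]
grip_width: 0.643
```

>>> jog_arm(
  steps=[
    [-1.0, 0, 0, 0, 65],
    [-2.0, 0, 0, 0, 65],
    [-3.5, 0, 0, 0, 70],
    [-3.5, 0, 0, 0, 70],
    [-2.5, 0, 0, 0, 70],
  ],
)

```text
t: 32.87
position: [471.3, 122.5, 170.9]
ee_rot: [-0.223, 0.67, 0.223, 0.672]
wrist_force: [0.5, 0.7, -1.1]
grip_width: 0.7
```

>>> jog_arm(
  steps=[
    [-1.5, -2, 0, 0, 70],
    [0, -3.5, 0, 0, 70],
    [0, -3.5, 0, 0, 70],
    [0, -3.5, 0, 0, 70],
    [0, -3.5, 0, 0, 70],
  ],
)

```text
t: 33.28
position: [567.1, -7.4, 183.3]
ee_rot: [-0.223, 0.671, 0.223, 0.671]
wrist_force: [0.1, 0.8, -0.6]
grip_width: 0.699
```

>>> jog_arm(
  steps=[
    [0, -3.5, 0, 0, 70],
    [0, -3.5, 0, 0, 70],
    [0, -2.5, 0, 0, 70],
    [0, -1, 0, 0, 70],
    [0, 0, 0, 0, 70],
  ],
)

```text
t: 33.7
position: [629.6, -92.2, 181.9]
ee_rot: [-0.222, 0.672, 0.222, 0.671]
wrist_force: [-0.8, 0.2, -0.0]
grip_width: 0.696
```

```bash
python3 go.py; python3 - <<'E'
from h import *
for c,s in(("side",(150,400,220,480)),("top",(130,330,130,500))):
    d=robot.get_image(c);cv2.imwrite(f"pics/end_{c}.png",cv2.resize(d["pixels"][s[0]:s[1],s[2]:s[3],::-1],None,fx=2.1,fy=2.1))
E
```

```text
t 33.7 p [629.6 -92.2 181.9] yaw 126.5 down [-0.001 -0.    -1.   ] q6 -1.09 w 61.3 F [-0.8  0.2 -0. ]
```

View pics/end_side.png

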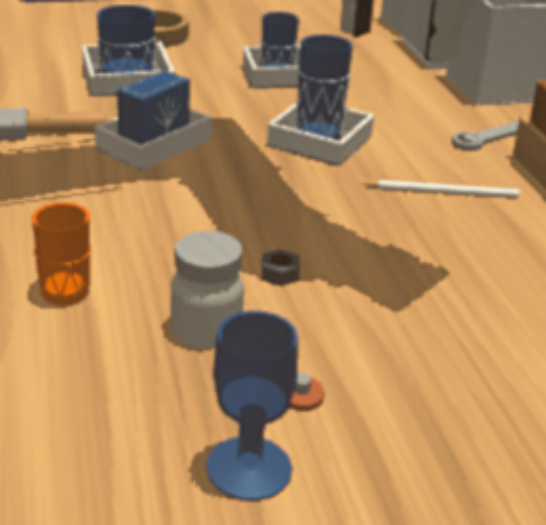

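View pics/end_top.png

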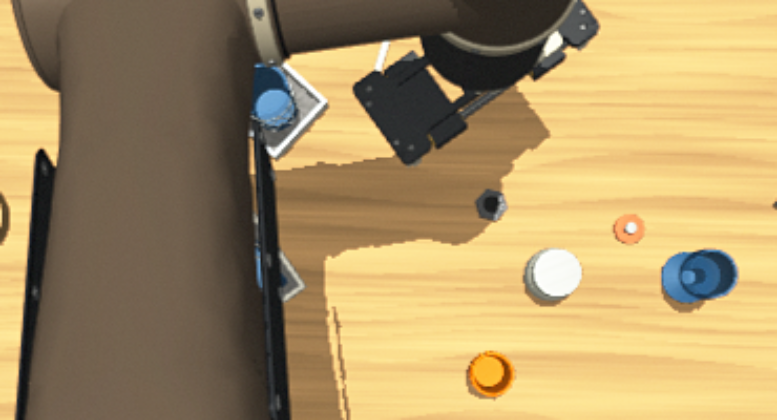

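```bash
python3 go.py 590 -320 215
```

```text
t 33.8 p [628.4 -90.3 182.5] yaw 126.6 down [-0.001  0.    -1.   ] q6 -1.1 w 61.3 F [-0.   0.4  0.1]
shift cm [ -3.25 -16.15 -16.79]
```

>>> jog_arm(
  steps=[
    [-0.8, -1.5, -1.5, 0, 70],
    [-0.8, -2.4, -2.5, 0, 70],
    [-0.8, -2.4, -2.5, 0, 70],
    [-0.8, -2.4, -2.5, 0, 70],
    [0, -2.4, -2.5, 0, 70],
  ],
)

```text
t: 34.22
position: [603.2, -247.9, 217.6]
ee_rot: [-0.224, 0.67, 0.223, 0.672]
wrist_force: [0.4, -1.5, 0.9]
grip_width: 0.7
```

>>> jog_arm(
  steps=[
    [0, -2.4, -2.5, 0, 70],
    [0, -1.7, -1.8, 0, 70],
    [0, -1, -1, 0, 70],
    [0, 0, 0, 0, 70],
    [0, 0, 0, 0, 70],
  ],
)

```text
t: 34.63
position: [590.7, -319.9, 215.1]
ee_rot: [-0.222, 0.671, 0.222, 0.671]
wrist_force: [0.0, 0.2, 0.4]
grip_width: 0.698
```

```bash
python3 go.py; python3 - <<'E'
from fit import *
T=robot.get_image("top");S=robot.get_image("side")
o=pickle.load(open("poses.pkl","rb"))
vt=T["pixels"][:,:,::-1].copy();vs=S["pixels"][:,:,::-1].copy()
for n,b,M in(("sake_cup","box_c",cone(70,38,44)),("tall_tumbler","box_b",cone(105,47,52)),("wide_tumbler","box_a",cone(76,62,66)),("glass_block","box_d",box(70,36,64))):
    p=o[b]
    for v,d in((vt,T),(vs,S)):
        c,_=cv2.findContours(sil(d,M+[0,0,3],p,1),cv2.RETR_EXTERNAL,cv2.CHAIN_APPROX_NONE);cv2.drawContours(v,c,-1,(0,0,255),1)
cv2.imwrite("pics/e2t.png",cv2.resize(vt[130:330,130:500],None,fx=2.1,fy=2.1))
cv2.imwrite("pics/e2s.png",cv2.resize(vs[150:270,230:430],None,fx=4,fy=4))
E
```

```text
t 34.63 p [ 590.7 -319.9  215.1] yaw 126.7 down [ 0.  0. -1.] q6 -0.72 w 61.4 F [0.  0.2 0.4]
```

View pics/e2t.png

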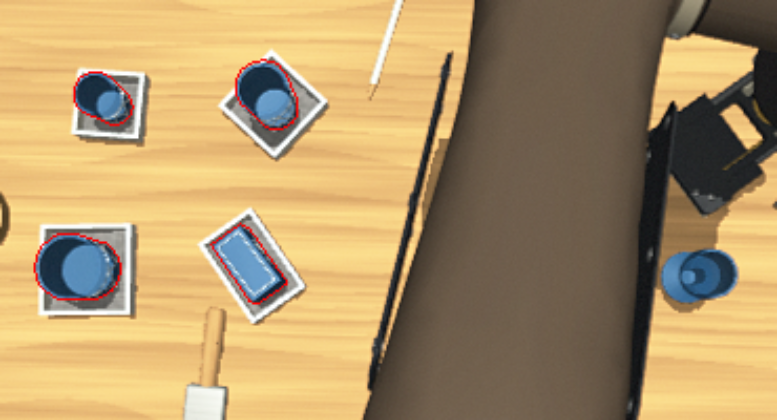

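View pics/e2s.png

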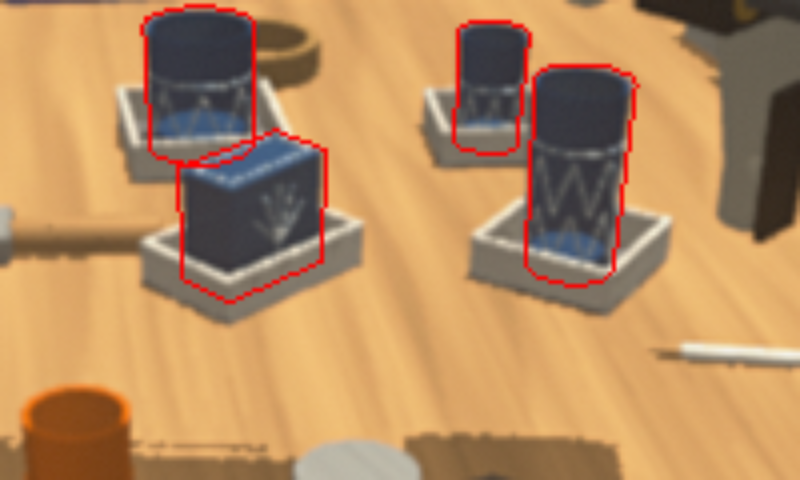

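All four pieces match the outline expected for a piece centred on its box floor, to within 1–2 px, and they stand upright. The goblet at top crop (700,277) and the jar have not moved. Handing in.

```bash
python3 -c "
from rig import robot
print(robot.close_job(), robot.state()['t'])"
```

```text
the job is handed in; nothing more can be done
the job is handed in; nothing more can be done
```

All four pieces are packed and the job is handed in; the clock read 34.6 s, against a limit of 125 s. I put the tall tumbler in box_b, the wide tumbler in box_a, the small blue cup in box_c and the glass block in box_d. I lowered each one in about 1 mm steps until the wrist force showed contact (under 10 N in every reading), then released it.

- **Pieces:** in the last top and side pictures, each piece matched the outline of an upright piece centred on its box floor to about 1–2 px (about 2–4 mm). The gripper was clear and touching nothing.
- **Goblet and jar:** both looked undisturbed. In the very last top view the arm hid the jar, so that rests on the previous top and side pictures.
- **Failed checks:** none failed. TCP readings taken during a move were a few mm off until the arm settled, so I positioned only from settled readings.

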